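# Clean up the microscope desk

### The arm

A 7-joint arm with a two-finger parallel gripper is mounted at the origin on the work surface. World frame = base frame: x ahead of the robot, y to its left, z up, the work surface at z = 0. Lengths are in m, angles in rad, forces in N, time in s.
With the tool pointing down it reaches from about 0.375 to 0.925 m from the base axis. Payload 3.1 kg.
Tool frame: the origin (TCP) lies between the finger pads, 19 mm behind the fingertips; this is the grasp point; z points along the fingers, y is the line along which they close (so a half turn about z gives the same grasp; the last joint's range is limited). The gripper opens to 85 mm and grips with 20 to 120 N. Pads are 22 mm wide; open, the fingers measure 114 mm over their backs; the gripper's body (76 mm by 85 mm) begins 54 mm behind the grasp point. The pads swing forward as they close: fully open they stand 13 mm farther back than shut.
Start: joints at [1.237, 0.383, 0.044, 1.598, -0.018, 1.161, -0.05], TCP at [0.152, -0.632, 0.25] pointing down, gripper open.
Joint ranges: [-2.61, 2.61], [-0.41, 2.15], [-1.48, 1.57], [0, 2.5], [-1.57, 4.71], [0.05, 1.97], [-2.85, 2.85]. Speed limits (rad/s): [2.79, 2.79, 3.14, 3.14, 3.14, 3.14, 3.14].

### API

Orientations are given as a unit quaternion [x, y, z, w].
In Python, from rig import monitor, cams, arm gives the robot as it stands.
- The arm moves only by the shell command python3 -m creep 'ROWS' [FORCE]. ROWS is text: rows parted by semicolons, each of 5 numbers parted by spaces: the shift along the tool's x, y, z each as a share of 20 cm, from -1 to 1, then the turn about the tool's z as a share of 180 degrees, from -1 to 1, then the finger opening in mm, from 0 to 85.4. A call has 1 to 20 rows; each row is the pose to reach, as a shift and turn from the pose commanded when the call began, along the tool's axes at that moment, turning the shorter way round; what a row does not reach only later rows make up. A row lasts 1/10 s, in which the tool goes at most 50 mm and 8.59 degrees, less where a joint would pass 70% of its speed; a pose out of reach is approached as far as the arm can. A call with a number of a shift or a turn outside -1 to 1 is refused whole. A call with a gripper value outside its range is refused whole. The fingers move at their own pace and stop on an object; FORCE is the grip in N (left out, the last holds). Time passes only in rows, so rows that repeat a pose let the fingers close. It gives the time, the measured TCP pose, the force, the opening and the grip force at its end, in the units of the state.
- monitor.observe(): the state, without advancing time (a new reading comes with each control period).
- cams.snapshot(name): name is "scene" or "top" or "wrist"; returns the picture (400x640x3 uint8, red, green, blue); there is no depth.
- cams.get_calibration(name): a dict with "K" (3x3 intrinsics, pixels), "k1" (the pictures are not rectified: a ray, as slopes to the right and down, at radius r is drawn at 1 + k1 r^2 times it, then the intrinsics apply), "R" (3x3) and "t" (3): a world point X has camera coordinates R X + t; the wrist camera has in their place "T_tool_cam" (4x4, takes a point from camera to tool coordinates, whose origin is the TCP and whose axes are the flange's). Camera axes: x right, y down, z forward; pixel columns grow to the right and rows downward; lengths in m; the calibration is good to about 2 mm. A picture is of the moment at which its call begins: read the wrist's pose just before it. get_calibration takes no time and is no camera call.
- arm.job_done(): hands the job in; it is judged then, once.
Trained networks look in the newest picture that a camera, given by its name, has taken for a name from the list of things; names that differ only in an ending like _2 or _b are one class to them, and where a whole thing is asked for, a point or a joint stands for the part that bears it (a point fixed in the world has none). Each returns a list of dicts, best first, with "p" (0 to 1); they miss things now and then, are a little off and sometimes report something else, mostly with a low value. They report only what shows in the picture. A call takes as long as a camera call. They do not tell look-alikes from the thing itself.
- cams.masks_of(camera, label): "pixels" (400x640 bool, what is visible of it) and "bbox" ([left, top, right, bottom] in pixels, round what is visible of it).
The state is a dict: "t": time; "joints": joint angles; "qvel": joint speeds; "effort": joint torques, N m; "eef_pos": TCP position; "tcp_rot": TCP orientation; "contact_force": force on the tool from outside, world axes, zero at the start; "moment": the same for the moment, N m; "opening": finger opening in m; "gripper_force": force on a finger pad.
Only numpy, scipy, OpenCV 4.12 (cv2) and the standard library are available. Lean on these libraries where they do the work, as an engineer would, in place of code of your own. Each camera call takes 0.05 s, during which the arm holds its last target. There are 200 camera calls.

### The job

Clean up the microscope desk by its work lamp. First turn the lamp's red knob clockwise until it clicks past its detent to on. Then, with the scraper, not with the fingers, sweep all the orange resin chips off the white plate into the blue trough and stand the scraper back upright in the middle of its green mat, and nest all the steel cups upright in one stack in the middle of the round cork mat. Only when all of that is done, turn the knob back past its detent to off; leave the jar, bottle and mouse where they are, and let go of everything.

Things in the scene. Friction and masses are not known exactly. Their poses are not given: they have to be found in the camera images.
- station: Fixed trimming station. White plate, 100 mm (its x) by 170 mm (its y), top 40 mm above the desk, from y = -75 to +95 mm. Past the -y edge is an open blue trough, to y = -155. Chips start between y = -70 and +48 mm; the plate's +y end is clear for setting the scraper down. Sweep towards -y. Origin: at desk level, on the centre line x = 0.
- trough (a point): Centre of the trough's inner floor (5 mm above the desk). Inside 140 mm (station x) by 75 mm (station y); its walls are 36 mm high above the desk, 4 mm lower than the plate. Axes as the station's.
- plate_start (a point): Point on the plate's top surface, on its centre line, 15 mm from the clear +y end, where the scraper's middle fits behind all the chips. Axes as the station's.
- scraper: Yellow and black scraper block, stands upright on its blade. Blade: black bar 120 mm (its x) by 44 mm (y), 20 mm high; yellow grip on top: 80 mm (x) by 20 mm (y), from 20 to 58 mm above the origin. Origin: middle of the blade's underside. About 0.2 kg. Pinch the grip across its y, with the tool point 44 mm above the origin: fingertips just clear of the blade.
- scraper_mat: Fixed green mat, 170 by 90 mm, 3 mm thick: the scraper's place. Origin: its centre, at the desk level (the scraper stands 3 mm above it).
- cup_stand: Fixed round cork mat, 100 mm across, 4 mm thick, with a red ring round its middle: the cups' place. Origin: its centre, at the desk level.
- lamp_knob (a joint): Angle of the lamp's knob: 0 = off (end stop, white mark), 1.2 rad = on (end stop, yellow mark). Clockwise from above is positive. An over-centre detent resists leaving either end, with 0.11 N m there, fading to nothing at 0.6 rad; past that it snaps over to the other end. Let go before the middle, it springs back.
- knob_grip (a point): Middle of the knob's red bar grip, on its axis, 91 mm above the desk; x is along the bar (62 mm long, 16 mm thick in y; the bar spans 67 to 101 mm above the desk). The point turns with the knob; its z is up.
- lamp_unit: Fixed black lamp supply, 110 x 110 x 55 mm, with the knob in the middle of its top. Origin: centre of its underside.
- cup1: Steel cup, 54 mm high, all alike, may be absent. Foot 38 mm across, widening to 54 mm at 34 mm height; above that, to the top, an upright rim band, 68 mm outer, 58 mm inner diameter. Nested, its band stands on the rim of the cup below, 20 mm higher, with 2 mm side play. Origin: centre of the underside, z up. 0.1 to 0.16 kg. Grip the band across, from above.
- cup2: Steel cup, 54 mm high, all alike, may be absent. Foot 38 mm across, widening to 54 mm at 34 mm height; above that, to the top, an upright rim band, 68 mm outer, 58 mm inner diameter. Nested, its band stands on the rim of the cup below, 20 mm higher, with 2 mm side play. Origin: centre of the underside, z up. 0.1 to 0.16 kg. Grip the band across, from above.
- cup3: Steel cup, 54 mm high, all alike, may be absent. Foot 38 mm across, widening to 54 mm at 34 mm height; above that, to the top, an upright rim band, 68 mm outer, 58 mm inner diameter. Nested, its band stands on the rim of the cup below, 20 mm higher, with 2 mm side play. Origin: centre of the underside, z up. 0.1 to 0.16 kg. Grip the band across, from above.
- cup4: Steel cup, 54 mm high, all alike, may be absent. Foot 38 mm across, widening to 54 mm at 34 mm height; above that, to the top, an upright rim band, 68 mm outer, 58 mm inner diameter. Nested, its band stands on the rim of the cup below, 20 mm higher, with 2 mm side play. Origin: centre of the underside, z up. 0.1 to 0.16 kg. Grip the band across, from above.
- cup5: Steel cup, 54 mm high, all alike, may be absent. Foot 38 mm across, widening to 54 mm at 34 mm height; above that, to the top, an upright rim band, 68 mm outer, 58 mm inner diameter. Nested, its band stands on the rim of the cup below, 20 mm higher, with 2 mm side play. Origin: centre of the underside, z up. 0.1 to 0.16 kg. Grip the band across, from above.
- chip1: Orange resin chip, 22 x 16 x 8 mm, 12 g, may be absent. Origin: centre of its underside.
- chip2: Orange resin chip, 22 x 16 x 8 mm, 12 g, may be absent. Origin: centre of its underside.
- chip3: Orange resin chip, 22 x 16 x 8 mm, 12 g, may be absent. Origin: centre of its underside.
- chip4: Orange resin chip, 22 x 16 x 8 mm, 12 g, may be absent. Origin: centre of its underside.
- chip5: Orange resin chip, 22 x 16 x 8 mm, 12 g, may be absent. Origin: centre of its underside.
- reagent_jar: Small amber jar, 38 mm across, 60 mm high. Bystander, to be left where it is. Origin: centre of its underside.
- stain_bottle: Small clear bottle, 38 mm across, 85 mm high. Bystander, to be left where it is. Origin: centre of its underside.
- mouse: Black computer mouse, 100 x 58 x 32 mm. Bystander, to be left where it is. Origin: centre of its underside.
There are look-alikes about, which are no part of the job. What is meant by the scraper is not pink or purple, and is the larger of those in its own colour.

How it is judged:
On the way, in this order (a step that is already met when the one before it is completed fails the run):
1. the lamp knob is past its detent, at on (value of joint lamp_knob above 1 rad), for 0.2 s.
2. all chips are in the trough, the scraper stands on its mat and all cups are nested on the cork mat, with the lamp on (x of chip1 in the frame of trough between -0.07 and 0.07 m and y of chip1 in the frame of trough between -0.0375 and 0.0375 m and z of chip1 in the frame of trough between -0.01 and 0.03 m and x of chip2 in the frame of trough between -0.07 and 0.07 m and y of chip2 in the frame of trough between -0.0375 and 0.0375 m and z of chip2 in the frame of trough between -0.01 and 0.03 m and x of chip3 in the frame of trough between -0.07 and 0.07 m and y of chip3 in the frame of trough between -0.0375 and 0.0375 m and z of chip3 in the frame of trough between -0.01 and 0.03 m and x of chip4 in the frame of trough between -0.07 and 0.07 m and y of chip4 in the frame of trough between -0.0375 and 0.0375 m and z of chip4 in the frame of trough between -0.01 and 0.03 m and x of chip5 in the frame of trough between -0.07 and 0.07 m and y of chip5 in the frame of trough between -0.0375 and 0.0375 m and z of chip5 in the frame of trough between -0.01 and 0.03 m and horizontal distance between scraper and scraper_mat below 0.03 m and angle between scraper's own z axis and vertical below 0.1 rad and height (world z) of scraper below 0.008 m and horizontal distance between each of cup1, cup2, cup3, cup4, cup5 and cup_stand below 0.02 m and angle between each of cup1, cup2, cup3, cup4, cup5's own z axis and vertical below 0.12 rad and (height (world z) of cup1 between 0 and 0.008 m or height (world z) of cup1 between 0.02 and 0.028 m or height (world z) of cup1 between 0.04 and 0.048 m or height (world z) of cup1 between 0.06 and 0.068 m or height (world z) of cup1 between 0.08 and 0.088 m) and (height (world z) of cup2 between 0 and 0.008 m or height (world z) of cup2 between 0.02 and 0.028 m or height (world z) of cup2 between 0.04 and 0.048 m or height (world z) of cup2 between 0.06 and 0.068 m or height (world z) of cup2 between 0.08 and 0.088 m) and (height (world z) of cup3 between 0 and 0.008 m or height (world z) of cup3 between 0.02 and 0.028 m or height (world z) of cup3 between 0.04 and 0.048 m or height (world z) of cup3 between 0.06 and 0.068 m or height (world z) of cup3 between 0.08 and 0.088 m) and (height (world z) of cup4 between 0 and 0.008 m or height (world z) of cup4 between 0.02 and 0.028 m or height (world z) of cup4 between 0.04 and 0.048 m or height (world z) of cup4 between 0.06 and 0.068 m or height (world z) of cup4 between 0.08 and 0.088 m) and (height (world z) of cup5 between 0 and 0.008 m or height (world z) of cup5 between 0.02 and 0.028 m or height (world z) of cup5 between 0.04 and 0.048 m or height (world z) of cup5 between 0.06 and 0.068 m or height (world z) of cup5 between 0.08 and 0.088 m) and linear speed of each of cup1, cup2, cup3, cup4, cup5, chip1, chip2, chip3, chip4, chip5, scraper below 0.02 m/s and value of joint lamp_knob above 1 rad and contact force between the fingers and scraper below 0.1 N and contact force between the fingers and cup1 below 0.1 N and contact force between the fingers and cup2 below 0.1 N and contact force between the fingers and cup3 below 0.1 N and contact force between the fingers and cup4 below 0.1 N and contact force between the fingers and cup5 below 0.1 N), for 0.2 s.
3. then the lamp knob is back past its detent, at off (value of joint lamp_knob below 0.2 rad), for 0.2 s.
At the end, for the whole second after the job is handed in: All chips lie in the trough below the plate's level; the scraper stands upright within 30 mm of its mat's centre; every cup is upright (7 degrees) within 20 mm of the cork mat's centre and fully nested (height within 4 mm); the knob is below 0.2 rad (off); all at rest (x of chip1 in the frame of trough between -0.07 and 0.07 m and y of chip1 in the frame of trough between -0.0375 and 0.0375 m and z of chip1 in the frame of trough between -0.01 and 0.03 m and x of chip2 in the frame of trough between -0.07 and 0.07 m and y of chip2 in the frame of trough between -0.0375 and 0.0375 m and z of chip2 in the frame of trough between -0.01 and 0.03 m and x of chip3 in the frame of trough between -0.07 and 0.07 m and y of chip3 in the frame of trough between -0.0375 and 0.0375 m and z of chip3 in the frame of trough between -0.01 and 0.03 m and x of chip4 in the frame of trough between -0.07 and 0.07 m and y of chip4 in the frame of trough between -0.0375 and 0.0375 m and z of chip4 in the frame of trough between -0.01 and 0.03 m and x of chip5 in the frame of trough between -0.07 and 0.07 m and y of chip5 in the frame of trough between -0.0375 and 0.0375 m and z of chip5 in the frame of trough between -0.01 and 0.03 m and horizontal distance between scraper and scraper_mat below 0.03 m and angle between scraper's own z axis and vertical below 0.1 rad and height (world z) of scraper below 0.008 m and horizontal distance between each of cup1, cup2, cup3, cup4, cup5 and cup_stand below 0.02 m and angle between each of cup1, cup2, cup3, cup4, cup5's own z axis and vertical below 0.12 rad and (height (world z) of cup1 between 0 and 0.008 m or height (world z) of cup1 between 0.02 and 0.028 m or height (world z) of cup1 between 0.04 and 0.048 m or height (world z) of cup1 between 0.06 and 0.068 m or height (world z) of cup1 between 0.08 and 0.088 m) and (height (world z) of cup2 between 0 and 0.008 m or height (world z) of cup2 between 0.02 and 0.028 m or height (world z) of cup2 between 0.04 and 0.048 m or height (world z) of cup2 between 0.06 and 0.068 m or height (world z) of cup2 between 0.08 and 0.088 m) and (height (world z) of cup3 between 0 and 0.008 m or height (world z) of cup3 between 0.02 and 0.028 m or height (world z) of cup3 between 0.04 and 0.048 m or height (world z) of cup3 between 0.06 and 0.068 m or height (world z) of cup3 between 0.08 and 0.088 m) and (height (world z) of cup4 between 0 and 0.008 m or height (world z) of cup4 between 0.02 and 0.028 m or height (world z) of cup4 between 0.04 and 0.048 m or height (world z) of cup4 between 0.06 and 0.068 m or height (world z) of cup4 between 0.08 and 0.088 m) and (height (world z) of cup5 between 0 and 0.008 m or height (world z) of cup5 between 0.02 and 0.028 m or height (world z) of cup5 between 0.04 and 0.048 m or height (world z) of cup5 between 0.06 and 0.068 m or height (world z) of cup5 between 0.08 and 0.088 m) and linear speed of each of cup1, cup2, cup3, cup4, cup5, chip1, chip2, chip3, chip4, chip5, scraper below 0.02 m/s and value of joint lamp_knob below 0.2 rad); the robot touches nothing.
It fails at once if the fingers touch a chip (contact force between the fingers and chip1 above 0.3 N or contact force between the fingers and chip2 above 0.3 N or contact force between the fingers and chip3 above 0.3 N or contact force between the fingers and chip4 above 0.3 N or contact force between the fingers and chip5 above 0.3 N).
It fails at once if a bystander is moved more than 30 mm (distance of any of reagent_jar, stain_bottle, mouse from where it was at the start of the episode above 0.03 m).
Of chip1, chip2, chip3, chip4, chip5 only 3 to 5 are there at a start; the rules pass over those that are not, and their reading is None.
Of cup1, cup2, cup3, cup4, cup5 only 4 to 5 are there at a start; the rules pass over those that are not, and their reading is None.
At some moment in a run one of scraper may be knocked a few centimetres aside while the robot is not near it.
It also fails if it takes over 210 s, if anything falls off the work surface, if the arm or the gripper's body presses on something with over 40 N, if the wrist force passes 120 N, or if a joint passes its speed limit or range.

## Working session

There is one attempt and no reset: what is moved stays moved. The work goes in short steps, Python scripts to look and compute and a shell command to move; the robot and the scene stay as the last step left them, time stands still between calls to the robot, and variables do not carry over. Pictures are saved under pics/ and viewed, at most 18 in all, crops included, and the job is handed in when it is done.

```bash
ls; mkdir -p pics; cat > h.py <<'E'
import numpy as np, cv2
from rig import monitor, cams, arm
from scipy.spatial.transform import Rotation as R
def cam(name, st=None):
    c=cams.get_calibration(name)
    if 'T_tool_cam' in c:
        st=st or monitor.observe()
        T=np.eye(4);T[:3,:3]=R.from_quat(st['tcp_rot']).as_matrix();T[:3,3]=st['eef_pos']
        W=T@np.array(c['T_tool_cam']); Rm=W[:3,:3].T; t=-Rm@W[:3,3]
    else: Rm=np.array(c['R']);t=np.array(c['t'])
    return np.array(c['K']),c['k1'],Rm,t
def ray(C,uv):
    K,k1,Rm,t=C
    d=np.linalg.solve(K,[uv[0],uv[1],1.])[:2]; x=d.copy()
    for _ in range(20): x=d/(1+k1*(x@x))
    v=Rm.T@np.array([x[0],x[1],1]); return -Rm.T@t, v/np.linalg.norm(v)
def atz(C,uv,z):
    o,v=ray(C,uv); return o+v*(z-o[2])/v[2]
def proj(C,X):
    K,k1,Rm,t=C; p=Rm@np.array(X)+t; s=p[:2]/p[2]; s=s*(1+k1*(s@s)); return (K@[s[0],s[1],1])[:2]
def tri(C1,u1,C2,u2):
    o1,v1=ray(C1,u1);o2,v2=ray(C2,u2)
    A=np.c_[v1,-v2]; s=np.linalg.lstsq(A,o2-o1,rcond=None)[0]
    a=o1+s[0]*v1;b=o2+s[1]*v2; return (a+b)/2, np.linalg.norm(a-b)
def snap(name,fn=None):
    st=monitor.observe(); im=cams.snapshot(name)
    if fn: cv2.imwrite('pics/'+fn,im[:,:,::-1])
    return im,cam(name,st)
def det(name,lab,pmin=.3):
    out=[]
    for d in cams.masks_of(name,lab):
        if d['p']<pmin: continue
        m=d['pixels']; ys,xs=np.nonzero(m)
        if len(xs): out.append((round(d['p'],2),np.array([xs.mean(),ys.mean()]),len(xs),d['bbox'],m))
    return out
E
cat > a.py <<'E'
from h import *
np.set_printoptions(precision=3,suppress=True)
print(monitor.observe())
for n in ['scene','top','wrist']:
    im,C=snap(n,n+'0.png'); print(n,C)
for n in ['scene','top']:
    C=cam(n)
    for l in ['station','scraper','scraper_mat','cup_stand','lamp_knob','lamp_unit','cup1','chip1','reagent_jar','stain_bottle','mouse']:
        for d in det(n,l): print(n,l,d[0],d[1].round(1),d[2],np.array(d[3]).round(),'z0:',atz(C,d[1],0)[:2])
E
python3 a.py
```

```text
pics
{'t': 0.0, 'joints': array([ 1.237,  0.384,  0.044,  1.6  , -0.018,  1.161, -0.05 ]), 'qvel': array([ 0.   , -0.   ,  0.001, -0.001,  0.001, -0.001,  0.   ]), 'effort': array([  0.   , -43.346,   1.025, -24.951,   0.011,   0.011,   0.   ]), 'eef_pos': array([ 0.152, -0.631,  0.249]), 'tcp_rot': array([ 0.993,  0.118, -0.   , -0.001]), 'contact_force': array([-0.806,  0.433, -0.187]), 'moment': array([ 0.017,  0.01 , -0.015]), 'gripper_force': 0.0, 'opening': 0.08545712821092519}
scene (array([[364.883,   0.   , 322.638],
       [  0.   , 364.883, 205.34 ],
       [  0.   ,   0.   ,   1.   ]]), -0.04872612770474638, array([[ 0.81 ,  0.587, -0.016],
       [ 0.35 , -0.504, -0.79 ],
       [-0.472,  0.634, -0.613]]), array([-0.402, -0.11 ,  1.154]))
top (array([[518.266,   0.   , 326.348],
       [  0.   , 518.266, 197.035],
       [  0.   ,   0.   ,   1.   ]]), 0.05445157891728994, array([[-0.005, -1.   , -0.011],
       [-0.983,  0.007, -0.183],
       [ 0.183,  0.01 , -0.983]]), array([0.004, 0.538, 1.326]))
wrist (array([[331.418,   0.   , 323.305],
       [  0.   , 331.418, 20
[... 2884 characters left out ...]
z0: [0.648 0.27 ]
top cup1 0.7 [271.9 159.2] 550 [259. 143. 284. 176.] z0: [0.656 0.153]
top chip1 0.64 [443.4 199.9] 51 [439. 197. 449. 205.] z0: [ 0.538 -0.319]
top chip1 0.56 [428.2 186.4] 44 [422. 183. 432. 192.] z0: [ 0.575 -0.279]
top chip1 0.36 [459.6 201.4] 38 [460. 199. 463. 205.] z0: [ 0.533 -0.363]
top reagent_jar 0.73 [294.1 127.6] 213 [290. 118. 300. 139.] z0: [0.747 0.091]
top stain_bottle 0.69 [272.1 159.1] 537 [261. 144. 285. 176.] z0: [0.656 0.152]
top stain_bottle 0.62 [254.3 127.4] 234 [244. 120. 262. 140.] z0: [0.749 0.203]
top mouse 0.67 [350.6 118.1] 702 [340. 105. 360. 134.] z0: [ 0.774 -0.069]
top mouse 0.47 [453.8 197.2] 4223 [396. 163. 504. 223.] z0: [ 0.545 -0.347]
```

```bash
python3 - <<'E'
import cv2
a=cv2.imread('pics/top0.png')[60:360,100:520]; cv2.imwrite('pics/topc.png',cv2.resize(a,None,fx=1.9,fy=1.9,interpolation=cv2.INTER_CUBIC))
E
```

```text
(no output)
```

View pics/topc.png

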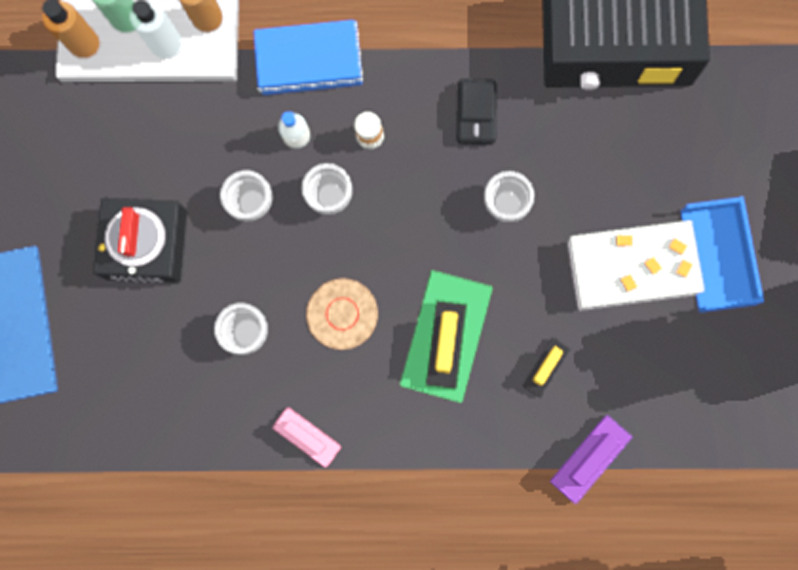

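View pics/scene0.png

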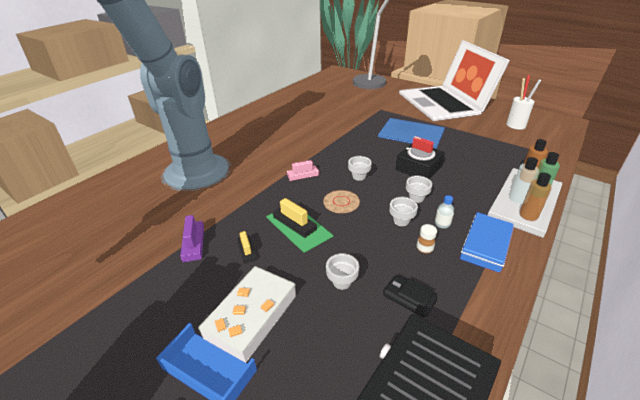

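The top view shows 4 steel cups, 5 chips on the plate, the yellow scraper on its green mat at crop (448,340), the small yellow look-alike at (547,366), and the knob at (130,232). I'll move over with wrist views on the way.

```bash
cat > w.py <<'E'
import sys,pickle; from h import *
n=sys.argv[1]; im,C=snap('wrist','w%s.png'%n); D={}
for l in sys.argv[2:]: D[l]=det('wrist',l)
pickle.dump((im,C,D),open('w%s.pkl'%n,'wb'))
for l in D: print(n,l,[(d[0],d[1].round(),d[2]) for d in D[l]])
E
python3 -m creep '.9 -.5 -.125 0 85;.9 -.5 -.125 0 85;.9 -.5 -.125 0 85;.9 -.5 -.125 0 85;.9 -.5 -.125 0 85'
python3 -m creep '.9 -.5 -.125 0 85;.9 -.5 -.125 0 85;.9 -.5 -.125 0 85;.9 -.5 -.125 0 85;.9 -.5 -.125 0 85;.9 -.5 -.125 0 85;.9 -.5 -.125 0 85'
python3 w.py A station scraper chip1
python3 -m creep '.175 -.73 0 0 85;.175 -.73 0 0 85;.175 -.73 0 0 85;.175 -.73 0 0 85'
python3 -m creep '.175 -.73 0 0 85;.175 -.73 0 0 85;.175 -.73 0 0 85;.175 -.73 0 0 85;.175 -.73 0 0 85;.175 -.73 0 0 85'
python3 w.py B station scraper scraper_mat cup_stand cup1
python3 -m creep '.42 -.67 0 0 85;.42 -.67 0 0 85;.42 -.67 0 0 85;.42 -.67 0 0 85'
python3 -m creep '.42 -.67 0 0 85;.42 -.67 0 0 85;.42 -.67 0 0 85;.42 -.67 0 0 85;.42 -.67 0 0 85;.42 -.67 0 0 85'
python3 w.py C cup_stand cup1 lamp_knob
python3 -m creep '0 0 0 -.1 85;0 0 0 -.2 85;0 0 0 -.3 85;0 0 0 -.4 85;0 0 0 -.5 85;0 0 0 -.6 85;0 0 0 -.7 85;0 0 0 -.8 85;0 0 0 -.87 85;0 0 0 -.87 85;0 0 0 -.87 85;0 0 0 -.87 85;0 0 0 -.87 85;0 0 0 -.87 85;0 0 0 -.87 85;0 0 0 -.87 85;0 0 0 -.87 85;0 0 0 -.87 85;0 0 0 -.87 85;0 0 0 -.87 85'
python3 w.py D cup_stand cup1 lamp_knob
python3 - <<'E'
import cv2,numpy as np
a=[cv2.resize(cv2.imread('pics/w%s.png'%n),(400,250)) for n in 'ABCD']
cv2.imwrite('pics/m1.png',np.vstack([np.hstack(a[:2]),np.hstack(a[2:])]))
E
```

```text
t: 1.75
eef_pos: [0.3119, -0.4867, 0.2763]
tcp_rot: [0.992, 0.124, 0.003, -0.0]
contact_force: [0.7, 0.0, 0.4]
opening: 0.0854
gripper_force: 0.0
t: 2.45
eef_pos: [0.4537, -0.355, 0.2997]
tcp_rot: [0.993, 0.117, -0.001, 0.0]
contact_force: [-0.5, -0.3, 0.1]
opening: 0.0852
gripper_force: 0.0
A station [(0.74, array([327.,  82.]), 23549)]
A scraper [(0.84, array([167., 170.]), 1497), (0.72, array([ 46., 120.]), 5855), (0.67, array([198., 264.]), 2416)]
A chip1 [(0.84, array([264., 104.]), 332), (0.63, array([337., 103.]), 332), (0.58, array([338.,  72.]), 293), (0.53, array([299.,  89.]), 266)]
t: 3.05
eef_pos: [0.4557, -0.1956, 0.3001]
tcp_rot: [0.992, 0.123, 0.0, -0.002]
contact_force: [-0.0, -0.5, 0.8]
opening: 0.0852
gripper_force: 0.0
t: 3.65
eef_pos: [0.4549, -0.0555, 0.2999]
tcp_rot: [0.993, 0.116, -0.0, 0.0]
contact_force: [0.5, 0.1, -0.4]
opening: 0.0851
gripper_force: 0.0
B station [(0.56, array([552., 148.]), 17362)]
B scraper [(0.79, array([390., 222.]), 1592), (0.77, array([393., 316.]), 2432), (0.76, array([292., 175.]), 3286), (0.62, array([132., 234.]), 2486)]
B scrape
[... 427 characters left out ...]
3]
opening: 0.0852
gripper_force: 0.0
C cup_stand [(0.79, array([391., 235.]), 3753)]
C cup1 [(0.94, array([616., 174.]), 2537), (0.87, array([325.,  93.]), 3234), (0.78, array([288., 246.]), 2396), (0.62, array([428., 110.]), 3336)]
C lamp_knob [(0.96, array([172., 119.]), 3565)]
t: 7.15
eef_pos: [0.556, 0.2456, 0.2999]
tcp_rot: [0.088, 0.996, -0.0, 0.0]
contact_force: [0.4, -0.1, 0.8]
opening: 0.085
gripper_force: 0.0
D cup_stand [(0.61, array([216., 103.]), 5560)]
D cup1 [(0.86, array([346., 222.]), 2398), (0.78, array([ 68., 263.]), 2662), (0.75, array([258., 243.]), 2408), (0.6, array([321.,  56.]), 3547)]
D lamp_knob [(0.9, array([475., 157.]), 3083), (0.45, array([258., 243.]), 2413)]
```

View pics/m1.png

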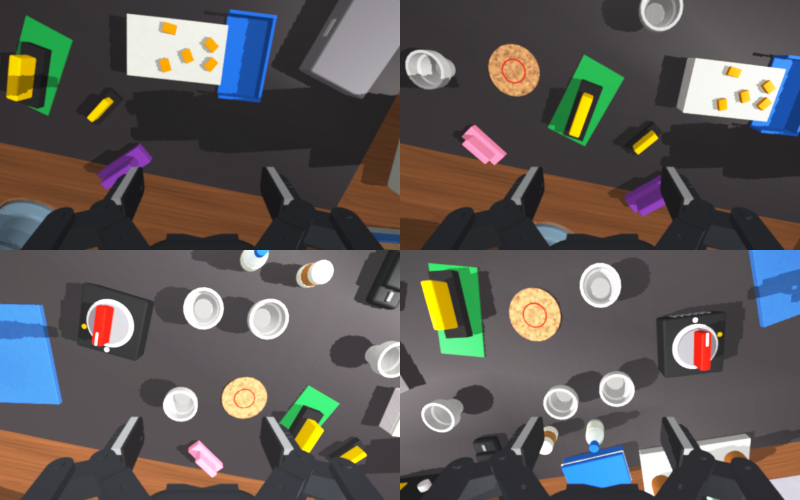

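```bash
cat > fit.py <<'E'
from h import *
from scipy.optimize import least_squares
def feat(pts):
    h=cv2.convexHull(np.asarray(pts,np.float32).reshape(-1,1,2)); m=cv2.moments(h)
    a=m['m00']; return np.array([m['m10']/a,m['m01']/a,m['mu20']/a/10,m['mu11']/a/10,m['mu02']/a/10])
def cmask(im,kind):
    h=cv2.cvtColor(im,cv2.COLOR_RGB2HSV).astype(int); H,S,V=h[...,0],h[...,1],h[...,2]
    return {'red':((H<6)|(H>174))&(S>150)&(V>110),'yellow':(H>22)&(H<33)&(S>150)&(V>90),
     'white':(S<40)&(V>205),'green':(H>45)&(H<85)&(S>100)&(V>60),'cork':(H>5)&(H<22)&(S>60)&(S<170)&(V>120)}[kind].astype(np.uint8)
def blob(m,near):
    m=cv2.morphologyEx(m,cv2.MORPH_OPEN,np.ones((2,2),np.uint8))
    n,lab,st,ce=cv2.connectedComponentsWithStats(m)
    i=min((i for i in range(1,n) if st[i,4]>25),key=lambda i:np.linalg.norm(ce[i]-near)-0*st[i,4])
    return pix(lab==i)
def pix(m):
    # pixel-area corners so that hull covers full pixels
    c=max(cv2.findContours(np.asarray(m,np.uint8),cv2.RETR_EXTERNAL,cv2.CHAIN_APPROX_NONE)[0],key=cv2.contourArea).reshape(-1,2).astype(float)
    return np.vstack([c+d for d in [(.5,.5),(-.5,.5),(.5,-.5),(-.5,-.5)]])
def box(l,w,z0,z1): return np.array([[a*l/2,b*w/2,z] for a in(-1,1) for b in(-1,1) for z in(z0,z1)])
th=np.linspace(0,2*np.pi,48,endpoint=False)
def ring(r,z): return np.c_[r*np.cos(th),r*np.sin(th),0*th+z]
CUP=np.vstack([ring(.019,0),ring(.027,.034),ring(.034,.034),ring(.034,.054)])
def fit(model,obs,p0,yaw=True,z=True):
    """obs: list of (C,pts). p=(x,y,z,yaw)"""
    F=[feat(o) for _,o in obs]
    def full(q):
        p=np.array(p0,float); k=[0,1]+([2] if z else [])+([3] if yaw else []); p[k]=q; return p,k
    def res(q):
        p,_=full(q); c,s=np.cos(p[3]),np.sin(p[3]); M=np.c_[model[:,0]*c-model[:,1]*s+p[0],model[:,0]*s+model[:,1]*c+p[1],model[:,2]+p[2]]
        return np.concatenate([feat([proj(C,X) for X in M])-f for (C,_),f in zip(obs,F)])
    k=full(np.zeros(2+z+yaw))[1]
    r=least_squares(res,np.array(p0,float)[k],x_scale=[.01,.01]+[.01]*z+[.1]*yaw,loss='soft_l1')
    return full(r.x)[0], np.abs(r.fun).reshape(-1,5)[:,:2].max()
E
cat > m1.py <<'E'
from fit import *; import pickle
np.set_printoptions(precision=4,suppress=True)
V={n:pickle.load(open('w%s.pkl'%n,'rb')) for n in 'ABCD'}
im={n:V[n][0] for n in V}; C={n:V[n][1] for n in V}
for n in('top','scene'): im[n]=cv2.imread('pics/%s0.png'%n)[:,:,::-1].copy(); C[n]=cam(n)
def go(name,model,kind,views,p0,**k):
    c=np.array(p0[:3])+[0,0,model[:,2].mean()]
    obs=[(C[v],blob(cmask(im[v],kind),proj(C[v],c))) for v in views]
    for vs in ([views] if len(views)<2 else [views,views[:2]]):
        p,e=fit(model,obs[:len(vs)],p0,**k); print(name,vs,p,'yaw',np.degrees(p[3]).round(1),'err',e.round(2))
go('knob',box(.062,.016,.067,.101),'red',['C','D','top'],[.58,.42,0,-.17])
go('grip',box(.08,.02,.02,.058),'yellow',['B','top','scene'],[.41,-.02,0.003,0])
go('plate',box(.1,.17,.04,.04),'white',['A','B','top','scene'],[.54,-.33,0,1.5])
go('mat',box(.17,.09,.003,.003),'green',['B','top','scene'],[.44,-.02,0,-.2])
go('cork',ring(.05,.004),'cork',['B','D','C','top'],[.47,.13,0,0],yaw=False)
# cups
for p0 in ([.63,-.115],[.45,.265],[.64,.26],[.64,.15]):
    obs=[];vs=''
    for v in 'BCD':
        e=proj(C[v],[*p0,.03]); d=sorted(V[v][2]['cup1'],key=lambda d:np.linalg.norm(d[1]-e))
        if d and np.linalg.norm(d[0][1]-e)<40 and d[0][3][0]>2 and d[0][3][1]>2 and d[0][3][2]<637: obs.append((C[v],pix(d[0][4])));vs+=v
    if obs: p,e=fit(CUP,obs,[*p0,0,0],yaw=False,z=len(obs)>1); print('cup',vs,p[:3],e)
E
python3 m1.py
```

```text
knob ['C', 'D', 'top'] [ 0.574   0.4134 -0.0037 -0.1653] yaw -9.5 err 4.08
knob ['C', 'D'] [ 0.5713  0.414  -0.0039 -0.1643] yaw -9.4 err 3.79Traceback (most recent call last):
  File "m1.py", line 12, in <module>
    go('grip',box(.08,.02,.02,.058),'yellow',['B','top','scene'],[.41,-.02,0.003,0])
    ~~^^^^^^^^^^^^^^^^^^^^^^^^^^^^^^^^^^^^^^^^^^^^^^^^^^^^^^^^^^^^^^^^^^^^^^^^^^^^^^
  File "m1.py", line 8, in go
    obs=[(C[v],blob(cmask(im[v],kind),proj(C[v],c))) for v in views]
               ~~~~^^^^^^^^^^^^^^^^^^^^^^^^^^^^^^^^
  File "fit.py", line 13, in blob
    i=min((i for i in range(1,n) if st[i,4]>25),key=lambda i:np.linalg.norm(ce[i]-near)-0*st[i,4])
ValueError: min() iterable argument is empty
```

```bash
python3 - <<'E'
import re
s=open('fit.py').read()
a=s.index('def blob'); b=s.index('def pix')
s=s[:a]+'''def blob(m,near):
    m=cv2.morphologyEx(m,cv2.MORPH_OPEN,np.ones((2,2),np.uint8))
    g=cv2.dilate(m,np.ones((9,9),np.uint8))
    n,lab,st,ce=cv2.connectedComponentsWithStats(g)
    i=min((i for i in range(1,n) if st[i,4]>80),key=lambda i:np.linalg.norm(ce[i]-near))
    ys,xs=np.nonzero((lab==i)&(m>0)); c=np.c_[xs,ys].astype(float)
    return np.vstack([c+d for d in [(.5,.5),(-.5,.5),(.5,-.5),(-.5,-.5)]])
'''+s[b:]
open('fit.py','w').write(s)
t=open('m1.py').read()
t=t.replace("go('knob'","""
for n,x in(('B',[.41,-.02,.06]),('top',[.41,-.02,.06]),('C',[.574,.41,.1]),('A',[.54,-.33,.04]),('B',[.5,-.04,.003])):
    u=proj(C[n],x).astype(int); print(n,u,cv2.cvtColor(im[n],cv2.COLOR_RGB2HSV)[u[1]-12:u[1]+13:6,u[0]-12:u[0]+13:6].reshape(-1,3)[::3].tolist())
go('knob'""",1).replace("go('","tr('").replace("# cups","# cups").replace("def go(name","""def tr(*a,**k):
    try: go(*a,**k)
    except ValueError as e: print(a[0],e)
def go(name""")
open('m1.py','w').write(t)
E
sed -i 's/(H>22)&(H<33)/(H>20)\&(H<36)/' fit.py; python3 m1.py
```

```text
B [284 197] [[60, 8, 33], [28, 255, 253], [23, 255, 188], [23, 232, 201], [28, 255, 253], [20, 133, 65], [28, 255, 254], [28, 255, 253], [60, 11, 48]]
top [334 245] [[69, 137, 177], [20, 123, 157], [140, 28, 54], [70, 130, 227], [30, 130, 255], [70, 135, 178], [130, 10, 77], [140, 12, 66], [70, 122, 211]]
C [159 120] [[141, 11, 162], [2, 211, 255], [2, 224, 255], [2, 228, 253], [3, 224, 255], [135, 9, 162], [2, 211, 255], [7, 74, 255], [2, 228, 252]]
A [319  83] [[37, 10, 241], [26, 22, 174], [34, 8, 241], [18, 46, 176], [36, 11, 241], [18, 129, 252], [33, 10, 241], [37, 10, 241], [35, 18, 174]]
B [319 119] [[69, 201, 188], [69, 197, 188], [69, 197, 188], [69, 198, 187], [69, 197, 188], [69, 201, 188], [68, 197, 188], [68, 197, 188], [69, 198, 187]]
knob ['C', 'D', 'top'] [ 0.574   0.4134 -0.0037 -0.1653] yaw -9.5 err 4.08
knob ['C', 'D'] [ 0.5713  0.414  -0.0039 -0.1643] yaw -9.4 err 3.79
grip min() iterable argument is empty
plate ['A', 'B', 'top', 'scene'] [ 0.5967 -0.4139 -0.0758  0.4785] yaw 27.4 err 112.77
plate ['A', 'B'] [ 0.54 -0.33  0.    1.5 ] yaw 85.9 err 38.87
mat ['B', 'top', 'scene'] [ 0.4383 -0.0231  0.0036 -0.2005] yaw -11.5 err 4.63
mat ['B', 'top'] [ 0.4369 -0.0248  0.0038 -0.2   ] yaw -11.5 err 1.0
cork ['B', 'D', 'C', 'top'] [0.4693 0.126  0.0061 0.    ] yaw 0.0 err 3.26
cork ['B', 'D'] [0.4694 0.1241 0.0105 0.    ] yaw 0.0 err 5.93
cup D [ 0.6302 -0.1124  0.    ] 0.01875295065900673
cup BCD [0.4436 0.2627 0.001 ] 0.31426729692076094
cup CD [ 0.6335  0.261  -0.001 ] 0.501892919285325
cup CD [0.6426 0.1466 0.0017] 0.19647586692769892
```

```bash
sed -i "s/'red':.*'yellow'/'red':((H<9)|(H>172))\&(S>110)\&(V>50),'yellow'/; s/(S>150)&(V>90)/(S>90)\&(V>110)/; s/'white':(S<40)&(V>205)/'white':(S<60)\&(V>155)/" fit.py
python3 - <<'E'
t=open('m1.py').read()
i=t.index('\nfor n,x in');j=t.index("tr('knob'")
t=t[:i]+'\n'+t[j:]
t=t.replace("tr('cork'","for v in 'BCD': d=V[v][2]['cup_stand'][0]; print(v,d[3])\nprint('cork',fit(ring(.05,.004),[(C[v],pix(V[v][2]['cup_stand'][0][4])) for v in 'BCD'],[.47,.126,0,0],yaw=False))\n#")
t=t.replace("c=np.array(p0[:3])","c=np.array(p0[:3])*1.").replace("print(name,vs,","print(name,vs,[o[1].shape[0]//4 for o in obs],")
t+='''
out=[]
for v in 'ABCD':
    o=im[v].copy()
    for k,c in(('red',(0,255,255)),('yellow',(255,0,255)),('white',(0,0,255))): o[cmask(im[v],k)>0]=c
    out.append(cv2.resize(o,(400,250)))
cv2.imwrite('pics/m2.png',np.vstack([np.hstack(out[:2]),np.hstack(out[2:])])[:,:,::-1])
'''
open('m1.py','w').write(t)
E
python3 m1.py
```

```text
knob ['C', 'D', 'top'] [1705, 1611, 204] [ 0.5726  0.4131 -0.0034 -0.17  ] yaw -9.7 err 2.43
knob ['C', 'D'] [1705, 1611, 204] [ 0.5709  0.415  -0.0036 -0.1674] yaw -9.6 err 4.22
grip ['B', 'top', 'scene'] [1365, 294, 468] [ 0.4226 -0.0223 -0.0015 -0.0045] yaw -0.3 err 1.97
grip ['B', 'top'] [1365, 294, 468] [ 0.4199 -0.024  -0.0086 -0.0095] yaw -0.5 err 1.46
plate ['A', 'B', 'top', 'scene'] [13475, 10832, 2379, 4417] [ 0.54 -0.33  0.    1.5 ] yaw 85.9 err 39.04
plate ['A', 'B'] [13475, 10832, 2379, 4417] [ 0.54 -0.33  0.    1.5 ] yaw 85.9 err 39.04
mat ['B', 'top', 'scene'] [6195, 1425, 814] [ 0.4383 -0.0231  0.0036 -0.2005] yaw -11.5 err 4.63
mat ['B', 'top'] [6195, 1425, 814] [ 0.4369 -0.0248  0.0038 -0.2   ] yaw -11.5 err 1.0
B [143.4, 69.7, 222.4, 153.8]
C [353.6, 201.4, 425.4, 269.4]
D [176.5, 63.6, 255.9, 144.2]
cork (array([0.4692, 0.1275, 0.003 , 0.    ]), np.float64(1.155697428068862))
cup D [ 0.6302 -0.1124  0.    ] 0.01875295065900673
cup BCD [0.4436 0.2627 0.001 ] 0.31426729692076094
cup CD [ 0.6335  0.261  -0.001 ] 0.501892919285325
cup CD [0.6426 0.1466 0.0017] 0.19647586692769892
```

View pics/m2.png

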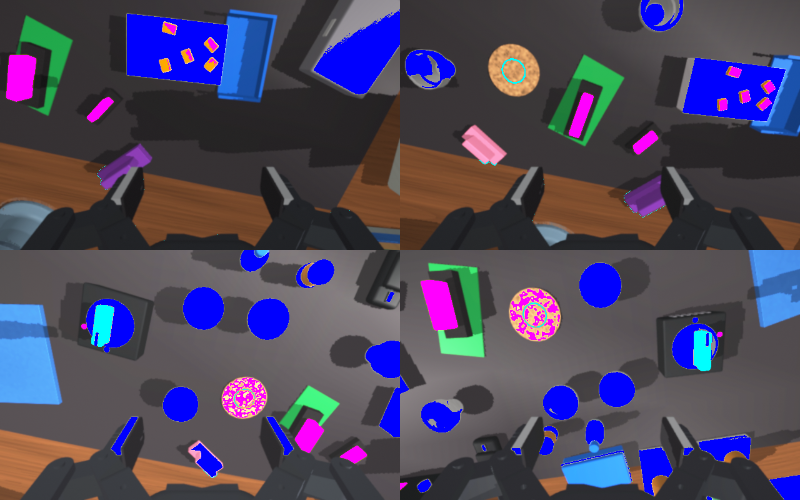

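```bash
python3 -m creep '.07 .84 .25 0 85;.07 .84 .25 0 85;.07 .84 .25 0 85;.07 .84 .25 0 85;.07 .84 .25 0 85;.07 .84 .25 0 85;.07 .84 .25 0 85'
python3 w.py E lamp_knob
python3 -m creep '-.25 .2 .2 0 85;-.25 .2 .2 0 85;-.25 .2 .2 0 85;-.25 .2 .2 0 85;-.25 .2 .2 0 85'
python3 w.py F lamp_knob
cat > m2.py <<'E'
from fit import *; import pickle
np.set_printoptions(precision=4,suppress=True)
V={n:pickle.load(open('w%s.pkl'%n,'rb')) for n in 'ABCDEF'}
im={n:V[n][0] for n in V}; C={n:V[n][1] for n in V}
for n in('top','scene'): im[n]=cv2.imread('pics/%s0.png'%n)[:,:,::-1].copy(); C[n]=cam(n)
def go(name,model,kind,views,p0,**k):
    c=np.array(p0[:3])+[0,0,model[:,2].mean()]
    obs=[(C[v],blob(cmask(im[v],kind),proj(C[v],c))) for v in views]
    for i in [None]+list(range(len(views))):
        o=obs if i is None else [obs[i]]; p,e=fit(model,o,p0,z=i is None,**k); print(name,views if i is None else views[i],p,'yaw',np.degrees(p[3]).round(1),'err',e.round(2))
go('knob',box(.062,.016,.067,.101),'red',['C','D','E','F'],[.572,.414,0,-.17])
go('grip',box(.08,.02,.02,.058),'yellow',['B','top','scene'],[.42,-.02,0.003,0])
go('plate',box(.1,.17,.04,.04),'white',['A','B','top','scene'],[.54,-.33,0,.09])
o=np.hstack([im['E'],im['F']]); cv2.imwrite('pics/m3.png',cv2.resize(o,(800,250))[:,:,::-1])
E
python3 m2.py
```

```text
t: 8.05
eef_pos: [0.5719, 0.4132, 0.2504]
tcp_rot: [0.087, 0.996, -0.0, 0.001]
contact_force: [0.8, -0.4, -0.2]
opening: 0.0849
gripper_force: 0.0
E lamp_knob [(0.81, array([322., 180.]), 3982)]
t: 8.65
eef_pos: [0.6266, 0.4452, 0.2117]
tcp_rot: [0.086, 0.996, 0.001, 0.0]
contact_force: [0.2, 0.1, 0.7]
opening: 0.0848
gripper_force: 0.0
F lamp_knob [(0.67, array([270., 134.]), 5709)]
knob ['C', 'D', 'E', 'F'] [ 0.5738  0.4122 -0.0001 -0.1518] yaw -8.7 err 3.17
knob C [ 0.5708  0.4116  0.     -0.17  ] yaw -9.7 err 0.04
knob D [ 0.5747  0.4138  0.     -0.17  ] yaw -9.7 err 0.18
knob E [ 0.575   0.4123  0.     -0.1632] yaw -9.3 err 0.16
knob F [ 0.5738  0.412   0.     -0.17  ] yaw -9.7 err 0.28
grip ['B', 'top', 'scene'] [ 0.4217 -0.0218  0.0016 -0.015 ] yaw -0.9 err 1.32
grip B [ 0.42  -0.02   0.003  0.   ] yaw 0.0 err 3.17
grip top [ 0.4218 -0.02    0.003   0.    ] yaw 0.0 err 1.02
grip scene [ 0.4263 -0.024   0.003   0.    ] yaw 0.0 err 0.27
plate ['A', 'B', 'top', 'scene'] [ 0.5386 -0.3033  0.0258  0.1292] yaw 7.4 err 26.73
plate A [ 0.54 -0.33  0.    0.09] yaw 5.2 err 36.95
plate B [ 0.5532 -0.2927  0.      0.09  ] yaw 5.2 err 17.45
plate top [ 0.5312 -0.3105  0.      0.09  ] yaw 5.2 err 8.63
plate scene [ 0.5378 -0.3151  0.      0.0911] yaw 5.2 err 9.91
```

View pics/m3.png

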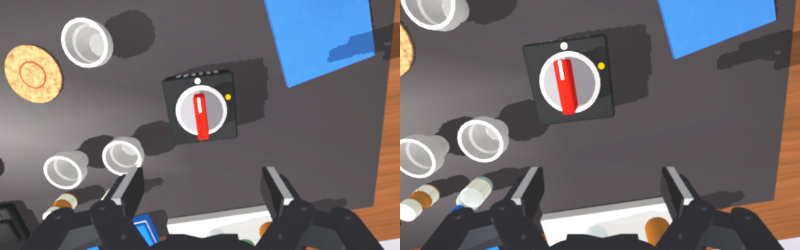

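```bash
python3 - <<'E'
s=open('fit.py').read()
a=s.index("    def full(q)")
s=s[:a]+'''    k=[0,1]+([2] if z else [])+([3] if yaw else []); sc=np.array([.01,.01,.01,.1])[k]
    def full(q):
        p=np.array(p0,float); p[k]+=(np.asarray(q)-10)*sc; return p
    def res(q):
        p=full(q); c,s=np.cos(p[3]),np.sin(p[3]); M=np.c_[model[:,0]*c-model[:,1]*s+p[0],model[:,0]*s+model[:,1]*c+p[1],model[:,2]+p[2]]
        return np.concatenate([feat([proj(C,X) for X in M])-f for (C,_),f in zip(obs,F)])
    r=least_squares(res,np.full(len(k),10.),diff_step=.005,loss='soft_l1')
    return full(r.x), np.abs(r.fun).reshape(-1,5)[:,:2].max()
'''
open('fit.py','w').write(s)
E
python3 m2.py; python3 m1.py | grep -E 'cup|cork|mat'
```

```text
knob ['C', 'D', 'E', 'F'] [ 0.574   0.4124 -0.0008 -0.0584] yaw -3.3 err 3.44
knob C [ 0.5707  0.4115  0.     -0.0623] yaw -3.6 err 0.05
knob D [ 0.5746  0.4139  0.     -0.0338] yaw -1.9 err 0.03
knob E [ 0.5749  0.4125  0.     -0.0571] yaw -3.3 err 0.05
knob F [ 0.5737  0.4122  0.     -0.063 ] yaw -3.6 err 0.07
grip ['B', 'top', 'scene'] [ 0.4222 -0.0228  0.0022 -0.1332] yaw -7.6 err 1.15
grip B [ 0.4218 -0.023   0.003  -0.1332] yaw -7.6 err 0.0
grip top [ 0.4226 -0.0228  0.003  -0.1241] yaw -7.1 err 0.0
grip scene [ 0.4265 -0.0235  0.003  -0.1449] yaw -8.3 err 0.0
plate ['A', 'B', 'top', 'scene'] [ 0.5326 -0.2895  0.0036  0.1294] yaw 7.4 err 6.67
plate A [ 0.5326 -0.2899  0.      0.127 ] yaw 7.3 err 0.74
plate B [ 0.5328 -0.2901  0.      0.134 ] yaw 7.7 err 0.66
plate top [ 0.5306 -0.2878  0.      0.1374] yaw 7.9 err 0.04
plate scene [ 0.5461 -0.2973  0.     -0.0152] yaw -0.9 err 0.42
mat ['B', 'top', 'scene'] [6195, 1425, 814] [ 0.438  -0.0235  0.01   -0.2682] yaw -15.4 err 6.39
mat ['B', 'top'] [6195, 1425, 814] [ 0.4375 -0.0235  0.0116 -0.2736] yaw -15.7 err 0.9
cork (array([0.4697, 0.1279, 0.0047, 0.    ]), np.float64(1.7658705590294232))
cup D [ 0.6301 -0.1124  0.    ] 0.009420021520227806
cup BCD [0.4436 0.2627 0.001 ] 0.30790902017774613
cup CD [ 0.6333  0.2609 -0.0003] 0.31055345198944906
cup CD [0.6426 0.1467 0.0018] 0.19415486070005272
```

The plate, cups, mat and scraper fits are consistent and have plausible heights. The knob sits at (0.574, 0.412), with its white stripe at the white mark (off).

```bash
python3 -m creep '.231 -.208 0 -.036 85;.231 -.208 0 -.036 85;.231 -.208 .3 -.036 85;.231 -.208 .4 -.036 85;.231 -.208 .5 -.036 85;.231 -.208 .603 -.036 85;.231 -.208 .603 -.036 85;.231 -.208 .603 -.036 85'
python3 -m creep '0 0 0 0 5;0 0 0 0 5;0 0 0 0 5;0 0 0 0 5;0 0 0 0 5;0 0 0 0 5;0 0 0 0 5;0 0 0 0 5' 60
python3 -m creep '0 0 0 .04 5;0 0 0 .08 5;0 0 0 .12 5;0 0 0 .16 5;0 0 0 .20 5;0 0 0 .24 5;0 0 0 .28 5;0 0 0 .32 5;0 0 0 .35 5;0 0 0 .37 5;0 0 0 .38 5;0 0 0 .38 5;0 0 0 .38 5;0 0 0 .38 5;0 0 0 .38 5'
python3 -m creep '0 0 0 0 60;0 0 0 0 85;0 0 0 0 85;0 0 0 0 85;0 0 0 0 85;0 0 -.4 0 85;0 0 -.7 0 85;0 0 -.8 0 85;0 0 -.8 0 85;0 0 -.8 0 85;0 0 -.8 0 85'
python3 w.py G cup1 cup_stand lamp_knob
python3 - <<'E'
from fit import *;import pickle
im,C,D=pickle.load(open('wG.pkl','rb'));print(monitor.observe()['joints'])
o=blob(cmask(im,'red'),proj(C,[.574,.4122,.09]));p,e=fit(box(.062,.016,.067,.101),[(C,o)],[.574,.4122,0,-1.2],z=False);print(p,e)
E
```

```text
t: 9.55
eef_pos: [0.5745, 0.413, 0.0901]
tcp_rot: [0.03, 1.0, 0.001, 0.0]
contact_force: [-0.6, 0.1, 0.4]
opening: 0.085
gripper_force: 0.0
t: 10.35
eef_pos: [0.5744, 0.4116, 0.09]
tcp_rot: [0.03, 1.0, -0.001, 0.0]
contact_force: [-2.4, -4.1, 5.9]
opening: 0.0149
gripper_force: 60.5
t: 11.85
eef_pos: [0.5727, 0.4092, 0.09]
tcp_rot: [0.587, 0.81, -0.004, 0.001]
contact_force: [-6.9, -8.5, 10.7]
opening: 0.015
gripper_force: 61.2
t: 12.95
eef_pos: [0.5739, 0.4118, 0.248]
tcp_rot: [0.586, 0.81, -0.001, -0.0]
contact_force: [0.4, -0.8, -1.2]
opening: 0.0849
gripper_force: 0.0
G cup1 [(0.7, array([171., 261.]), 3283), (0.67, array([311., 364.]), 1063), (0.63, array([331., 308.]), 2929)]
G cup_stand [(0.63, array([322., 171.]), 12203), (0.51, array([188., 328.]), 268)]
G lamp_knob [(0.81, array([322., 180.]), 3981), (0.64, array([389., 361.]), 1268)]
[-0.1363655   0.63154619 -0.81806809  1.41191922  0.46272226  1.30073029
 -0.66439492]
[ 0.57405613  0.4101344   0.         -1.25367404] 0.03505351586883876
```

View pics/wG.png

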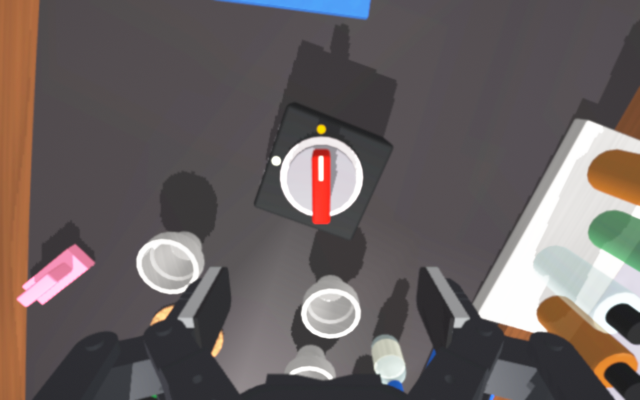

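The knob is on: its stripe points at the yellow dot, around pixel (321,130). Cups next.

```bash
python3 -m creep '-.504 -.852 .24 .04 85;-.504 -.852 .24 .08 85;-.504 -.852 .24 .101 85;-.504 -.852 .24 .101 85;-.504 -.852 .24 .101 85;-.504 -.852 .24 .101 85;-.504 -.852 .24 .101 85;-.504 -.852 .24 .101 85'
python3 - <<'E'
from h import *
s=monitor.observe(); print(s['eef_pos'],R.from_quat(s['tcp_rot']).as_matrix()[:2,0],s['joints'].round(2))
E
python3 w.py H cup1 cup_stand
```

```text
t: 13.95
eef_pos: [0.4455, 0.2654, 0.2026]
tcp_rot: [0.707, 0.707, 0.002, -0.0]
contact_force: [0.2, -0.1, 0.9]
opening: 0.0849
gripper_force: 0.0
[0.44547015 0.26538154 0.20258157] [-8.43722331e-04  9.99994939e-01] [ 0.15  0.3  -0.86  1.93  0.26  1.03 -0.83]
H cup1 [(0.9, array([531., 192.]), 5342), (0.81, array([516., 299.]), 4215), (0.73, array([320., 191.]), 4760)]
H cup_stand [(0.59, array([343., 293.]), 5256)]
```

```bash
cat > m3.py <<'E'
from fit import *; import pickle,sys
np.set_printoptions(precision=4,suppress=True)
vs=sys.argv[1]; V={n:pickle.load(open('w%s.pkl'%n,'rb')) for n in vs}
for p0 in ([.4436,.2627],[.6333,.2609],[.6426,.1467],[.6301,-.1124]):
    obs=[];u=''
    for v in vs:
        C=V[v][1];e=proj(C,[*p0,.03]); d=sorted(V[v][2]['cup1'],key=lambda d:np.linalg.norm(d[1]-e))
        if d and np.linalg.norm(d[0][1]-e)<25 and d[0][3][0]>2 and d[0][3][1]>2 and d[0][3][2]<637: obs.append((C,pix(d[0][4])));u+=v
    if obs: print('cup',u,*fit(CUP,obs,[*p0,0,0],yaw=False,z=len(obs)>1)); [print('   ',w,fit(CUP,[o],[*p0,0,0],yaw=False,z=False)[0][:2]) for o,w in zip(obs,u)]
print(monitor.observe()['eef_pos'])
E
python3 m3.py BCDGH
```

```text
cup BCDGH [0.4434 0.2628 0.0009 0.    ] 0.32368859767271374
    B [0.4431 0.2634]
    C [0.4433 0.2626]
    D [0.4436 0.263 ]
    G [0.4428 0.262 ]
    H [0.4435 0.2629]
cup CDGH [0.6333 0.2611 0.0012 0.    ] 0.43094783949948123
    C [0.6331 0.2607]
    D [0.6336 0.2612]
    G [0.6342 0.2604]
    H [0.6342 0.261 ]
cup CDGH [ 0.6438  0.1462 -0.0008  0.    ] 12.954416275939991
    C [0.6428 0.146 ]
    D [0.6431 0.1463]
    G [0.6384 0.1687]
    H [0.6438 0.1459]
cup D [ 0.6301 -0.1124  0.      0.    ] 0.009411591121391893
    D [ 0.6301 -0.1124]
[0.4449 0.265  0.2021]
```

```bash
python3 -m creep '0 0 .2 0 85;0 0 .4 0 85;0 0 .6 0 85;0 0 .72 0 85;0 0 .72 0 85;0 0 .72 0 85'
python3 -m creep '0 0 0 0 55;0 0 0 0 55;0 0 0 0 55;0 0 0 0 55;0 0 0 0 55;0 0 0 0 55' 40
python3 -m creep '0 0 -.1 0 55;0 0 -.3 0 55;0 0 -.5 0 55;0 0 -.72 0 55;0 0 -.72 0 55;0 0 -.72 0 55;0 0 -.72 0 55'
```

```text
t: 14.7
eef_pos: [0.4442, 0.2644, 0.0577]
tcp_rot: [0.707, 0.707, 0.0, -0.0]
contact_force: [0.3, 0.3, 0.1]
opening: 0.0846
gripper_force: 0.0
t: 15.3
eef_pos: [0.4452, 0.2649, 0.0603]
tcp_rot: [0.707, 0.707, 0.002, 0.001]
contact_force: [-1.3, -0.5, 5.3]
opening: 0.066
gripper_force: 42.7
t: 16.0
eef_pos: [0.4432, 0.2626, 0.2008]
tcp_rot: [0.707, 0.707, -0.001, 0.0]
contact_force: [-0.5, -1.2, -2.2]
opening: 0.066
gripper_force: 45.1
```

```bash
python3 -m creep '-.675 .13 0 0 55;-.675 .13 0 0 55;-.675 .13 0 0 55;-.675 .13 0 0 55;-.675 .13 0 0 55;-.675 .13 .2 0 55;-.675 .13 .4 0 55;-.675 .13 .6 0 55;-.675 .13 .66 0 55;-.675 .13 .68 0 55;-.675 .13 .695 0 55;-.675 .13 .695 0 55;-.675 .13 .695 0 55;-.675 .13 .695 0 55'
python3 -m creep '0 0 0 0 75;0 0 0 0 85;0 0 0 0 85;0 0 0 0 85;0 0 0 0 85;0 0 -.3 0 85;0 0 -.6 0 85;0 0 -.695 0 85;0 0 -.695 0 85;0 0 -.695 0 85'
python3 w.py I cup1 cup_stand
python3 - <<'E'
from fit import *;import pickle
im,C,D=pickle.load(open('wI.pkl','rb'))
for d in D['cup1']: 
    p=atz(C,d[1],.03); print(d[0],d[3],fit(CUP,[(C,pix(d[4]))],[p[0],p[1],.004 if abs(p[1]-.128)<.04 and p[0]<.55 else 0,0],yaw=False,z=False))
print(monitor.observe()['eef_pos'])
E
```

```text
t: 17.4
eef_pos: [0.4654, 0.1299, 0.0643]
tcp_rot: [0.706, 0.708, -0.005, -0.002]
contact_force: [-12.2, -2.2, 18.9]
opening: 0.0662
gripper_force: 48.0
t: 18.4
eef_pos: [0.4707, 0.1283, 0.2023]
tcp_rot: [0.707, 0.707, 0.001, 0.001]
contact_force: [-0.2, -0.5, -0.5]
opening: 0.0846
gripper_force: 0.0
I cup1 [(0.93, array([532.,  31.]), 6090), (0.75, array([317., 190.]), 4956)]
I cup_stand [(0.9, array([325., 156.]), 3026), (0.45, array([310., 292.]), 4769)]
0.93 [485.9, 0.0, 588.1, 71.4] (array([0.63326101, 0.25334583, 0.        , 0.        ]), np.float64(0.22290750367576706))
0.75 [276.9, 150.9, 356.9, 228.3] (array([0.46639225, 0.12782875, 0.004     , 0.        ]), np.float64(0.051717855211478536))
[0.46849079 0.12775329 0.19961779]
```

View pics/wI.png

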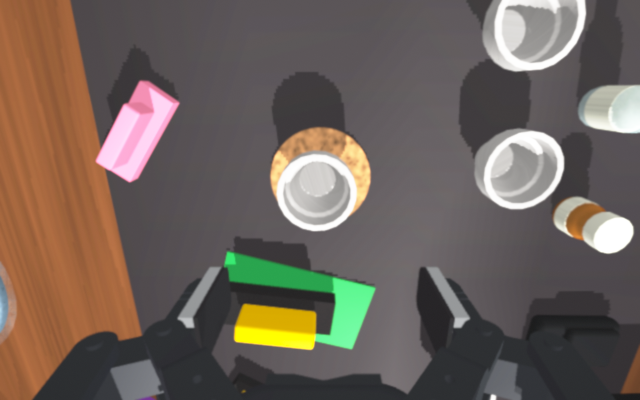

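The view shows the first cup on the cork at (317,190), well inside the 20 mm tolerance. Next, the cup by the jar.

```bash
python3 -m creep '.09 .87 0 0 85;.09 .87 0 0 85;.09 .87 0 0 85;.09 .87 0 0 85;.09 .87 0 0 85;.09 .87 0 0 85;.09 .87 .2 0 85;.09 .87 .4 0 85;.09 .87 .6 0 85;.09 .87 .715 0 85;.09 .87 .715 0 85;.09 .87 .715 0 85;.09 .87 .715 0 85'
python3 -m creep '0 0 0 0 55;0 0 0 0 55;0 0 0 0 55;0 0 0 0 55;0 0 0 0 55;0 0 0 0 55' 40
python3 -m creep '0 0 -.1 0 55;0 0 -.3 0 55;0 0 -.5 0 55;0 0 -.715 0 55;0 0 -.715 0 55;0 0 -.715 0 55;0 0 -.715 0 55'
python3 -m creep '-.09 -.88 0 0 55;-.09 -.88 0 0 55;-.09 -.88 0 0 55;-.09 -.88 0 0 55;-.09 -.88 0 0 55;-.09 -.88 0 0 55;-.09 -.88 .2 0 55;-.09 -.88 .4 0 55;-.09 -.88 .48 0 55;-.09 -.88 .5 0 55;-.09 -.88 .5 0 55;-.09 -.88 .5 0 55;-.09 -.88 .5 0 55'
python3 w.py J cup1 cup_stand
```

```text
t: 19.85
eef_pos: [0.6448, 0.1473, 0.0606]
tcp_rot: [0.707, 0.707, 0.001, 0.001]
contact_force: [-0.3, -0.3, 0.6]
opening: 0.0849
gripper_force: 0.0
t: 20.45
eef_pos: [0.6447, 0.1476, 0.0617]
tcp_rot: [0.707, 0.707, 0.001, 0.001]
contact_force: [-3.5, -0.2, 7.3]
opening: 0.0661
gripper_force: 42.3
t: 21.15
eef_pos: [0.6431, 0.1457, 0.2008]
tcp_rot: [0.707, 0.707, -0.001, -0.0]
contact_force: [0.5, -0.6, -1.1]
opening: 0.0656
gripper_force: 44.9
t: 22.45
eef_pos: [0.4695, 0.129, 0.1031]
tcp_rot: [0.707, 0.707, 0.001, 0.001]
contact_force: [-0.2, -0.1, -0.7]
opening: 0.0657
gripper_force: 45.3
J cup1 [(0.94, array([308., 200.]), 1971), (0.89, array([603.,  27.]), 4371), (0.71, array([322., 273.]), 16311)]
J cup_stand [(0.77, array([325., 179.]), 5644)]
```

View pics/wJ.png

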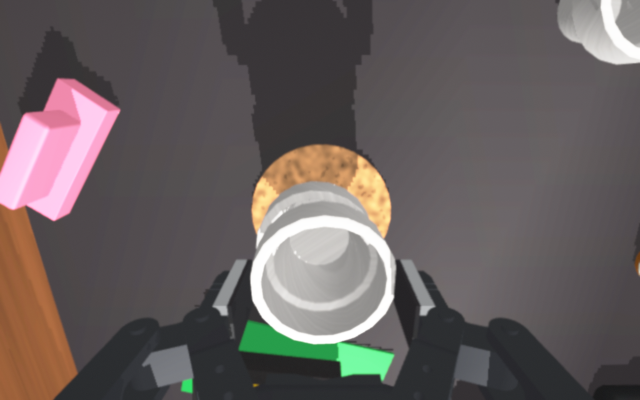

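```bash
python3 -m creep '0 -.01 0 0 55;0 -.01 .03 0 55;0 -.01 .05 0 55;0 -.01 .07 0 55;0 -.01 .08 0 55;0 -.01 .08 0 55;0 -.01 .08 0 55'
python3 -m creep '0 0 0 0 75;0 0 0 0 85;0 0 0 0 85;0 0 0 0 85;0 0 0 0 85;0 0 -.3 0 85;0 0 -.58 0 85;0 0 -.58 0 85;0 0 -.58 0 85;0 0 -.58 0 85'
python3 w.py K cup1 cup_stand
cat > st.py <<'E'
from fit import *;import pickle,sys
n=int(sys.argv[2]); im,C,D=pickle.load(open('w%s.pkl'%sys.argv[1],'rb'))
M=np.vstack([CUP]+[np.vstack([ring(.034,.034+.02*i),ring(.034,.054+.02*i)]) for i in range(1,n)])
# inner-rim check: top ring height
for d in D['cup1']:
    p=atz(C,d[1],.04)
    if np.hypot(p[0]-.467,p[1]-.128)<.06:
        for k in (n,n-1): 
            M=np.vstack([CUP]+[np.vstack([ring(.034,.034+.02*i),ring(.034,.054+.02*i)]) for i in range(1,k)]); o=pix(d[4])
            ph,e=fit(M,[(C,o)],[p[0],p[1],.004,0],yaw=False,z=False); h=cv2.contourArea(cv2.convexHull(o.astype(np.float32)))
            M2=M+[ph[0],ph[1],ph[2]]; print(k,'xy',ph[:2].round(4),'err',round(e,2),'area obs/mod',h,cv2.contourArea(cv2.convexHull(np.array([proj(C,X) for X in M2],np.float32))))
print(monitor.observe()['eef_pos'])
E
python3 st.py K 2
```

```text
t: 23.3
eef_pos: [0.4671, 0.1287, 0.0861]
tcp_rot: [0.707, 0.707, 0.001, 0.001]
contact_force: [0.2, -0.8, 3.2]
opening: 0.0655
gripper_force: 46.1
t: 24.3
eef_pos: [0.4655, 0.128, 0.2011]
tcp_rot: [0.707, 0.707, -0.0, 0.0]
contact_force: [0.3, -0.0, -0.4]
opening: 0.0849
gripper_force: 0.0
K cup1 [(0.84, array([540.,  31.]), 6108), (0.76, array([323., 197.]), 5666), (0.6, array([325., 154.]), 209)]
K cup_stand [(0.59, array([329., 153.]), 2918)]
2 xy [0.4663 0.1264] err 0.02 area obs/mod 5783.0 6055.327089226805
1 xy [0.4663 0.1215] err 0.16 area obs/mod 5783.0 5002.0429451495875
2 xy [0.4679 0.16  ] err 0.15 area obs/mod 572.0 6377.625026459806
1 xy [0.468  0.1564] err 0.18 area obs/mod 572.0 5419.493555035442
[0.46446965 0.12782259 0.19961949]
```

```bash
python3 -m creep '.667 .84 0 0 85;.667 .84 0 0 85;.667 .84 0 0 85;.667 .84 0 0 85;.667 .84 0 0 85;.667 .84 0 0 85;.667 .84 .2 0 85;.667 .84 .4 0 85;.667 .84 .6 0 85;.667 .84 .71 0 85;.667 .84 .71 0 85;.667 .84 .71 0 85;.667 .84 .71 0 85'
python3 -m creep '0 0 0 0 55;0 0 0 0 55;0 0 0 0 55;0 0 0 0 55;0 0 0 0 55;0 0 0 0 55' 40
python3 -m creep '0 0 -.1 0 55;0 0 -.3 0 55;0 0 -.5 0 55;0 0 -.71 0 55;0 0 -.71 0 55;0 0 -.71 0 55;0 0 -.71 0 55'
python3 -m creep '-.667 -.835 0 0 55;-.667 -.835 0 0 55;-.667 -.835 0 0 55;-.667 -.835 0 0 55;-.667 -.835 0 0 55;-.667 -.835 0 0 55;-.667 -.835 0 0 55;-.667 -.835 .2 0 55;-.667 -.835 .35 0 55;-.667 -.835 .39 0 55;-.667 -.835 .39 0 55;-.667 -.835 .39 0 55;-.667 -.835 .39 0 55'
python3 w.py L cup1 cup_stand
```

```text
t: 25.75
eef_pos: [0.6348, 0.2624, 0.0614]
tcp_rot: [0.707, 0.707, 0.001, 0.0]
contact_force: [0.7, 0.6, 0.1]
opening: 0.085
gripper_force: 0.0
t: 26.35
eef_pos: [0.6346, 0.2633, 0.0628]
tcp_rot: [0.707, 0.707, 0.001, 0.0]
contact_force: [-2.4, -0.2, 6.4]
opening: 0.0653
gripper_force: 42.5
t: 27.05
eef_pos: [0.6332, 0.261, 0.2007]
tcp_rot: [0.707, 0.707, -0.001, 0.0]
contact_force: [-0.3, -0.5, -0.9]
opening: 0.0652
gripper_force: 44.7
t: 28.35
eef_pos: [0.4685, 0.1294, 0.125]
tcp_rot: [0.707, 0.707, 0.002, 0.001]
contact_force: [-0.7, 0.3, -1.4]
opening: 0.065
gripper_force: 45.1
L cup1 [(0.95, array([318., 181.]), 502), (0.85, array([310., 199.]), 1975), (0.62, array([323., 273.]), 16150)]
L cup_stand [(0.67, array([629., 251.]), 928), (0.63, array([326., 173.]), 4884)]
```

View pics/wL.png

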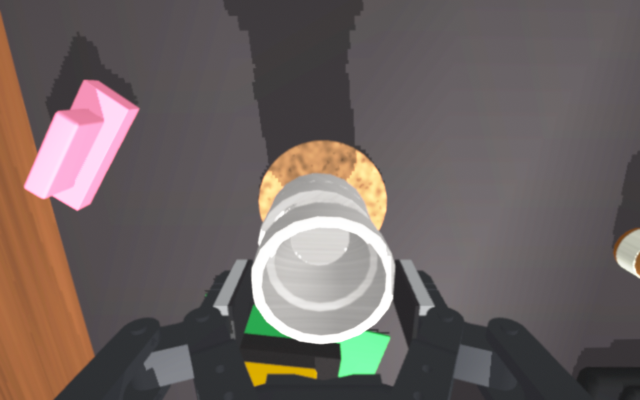

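The third cup hangs centred over the stack, which is at about (320,200).

```bash
python3 -m creep '0 -.005 0 0 55;0 -.005 .03 0 55;0 -.005 .05 0 55;0 -.005 .07 0 55;0 -.005 .09 0 55;0 -.005 .09 0 55;0 -.005 .09 0 55'
python3 -m creep '0 0 0 0 75;0 0 0 0 85;0 0 0 0 85;0 0 0 0 85;0 0 0 0 85;0 0 -.3 0 85;0 0 -.48 0 85;0 0 -.48 0 85;0 0 -.48 0 85;0 0 -.48 0 85'
python3 w.py M cup1 cup_stand
python3 st.py M 3
```

```text
t: 29.2
eef_pos: [0.4684, 0.1291, 0.1067]
tcp_rot: [0.707, 0.707, 0.002, 0.001]
contact_force: [0.3, -0.4, 4.2]
opening: 0.0653
gripper_force: 46.2
t: 30.2
eef_pos: [0.4649, 0.1278, 0.2003]
tcp_rot: [0.707, 0.707, -0.001, -0.0]
contact_force: [-0.1, -0.6, 0.2]
opening: 0.0854
gripper_force: 0.0
M cup1 [(0.79, array([326., 206.]), 6735), (0.67, array([317., 162.]), 363), (0.54, array([323., 155.]), 178)]
M cup_stand [(0.93, array([331., 152.]), 2718)]
3 xy [0.468  0.1244] err 0.18 area obs/mod 6866.0 7319.5169611386955
2 xy [0.4681 0.1186] err 0.12 area obs/mod 6866.0 6021.517363356892
3 xy [0.4605 0.1557] err 0.11 area obs/mod 1195.5 7527.209938092041
2 xy [0.4601 0.1514] err 0.14 area obs/mod 1195.5 6325.479505810654
3 xy [0.4665 0.1631] err 0.11 area obs/mod 621.0 7589.5459716949845
2 xy [0.4665 0.1593] err 0.14 area obs/mod 621.0 6406.310767705552
[0.46463743 0.12795604 0.19985773]
```

```bash
python3 -m creep '-.6 .41 0 0 85;-.6 .41 0 0 85;-.6 .41 0 0 85;-.6 .41 0 0 85'
python3 w.py N cup1
python3 -m creep '-.6 .41 0 0 85;-.6 .41 0 0 85;-.6 .41 0 0 85;-.6 .41 0 0 85;-.6 .41 0 0 85;-.6 .41 0 0 85;-.6 .41 0 0 85'
python3 w.py O cup1 mouse scraper
python3 m3.py DNO
```

```text
t: 30.75
eef_pos: [0.5507, -0.0004, 0.1997]
tcp_rot: [0.711, 0.703, -0.001, 0.001]
contact_force: [0.6, -0.4, -0.4]
opening: 0.0847
gripper_force: 0.0
N cup1 [(0.94, array([243.,  48.]), 434), (0.8, array([189.,  33.]), 7305), (0.71, array([396., 294.]), 2960)]
t: 31.55
eef_pos: [0.6292, -0.108, 0.2015]
tcp_rot: [0.705, 0.709, 0.0, -0.001]
contact_force: [-0.2, 1.3, -0.6]
opening: 0.0851
gripper_force: 0.0
O cup1 [(0.88, array([323., 192.]), 4894)]
O mouse [(0.76, array([470., 139.]), 6787)]
O scraper [(0.85, array([88., 85.]), 7976), (0.82, array([ 22., 290.]), 2487), (0.73, array([ 92., 229.]), 3381)]
cup D [0.4436 0.263  0.     0.    ] 0.03984819802504802
    D [0.4436 0.263 ]
cup D [0.6336 0.2612 0.     0.    ] 0.034557587787475086
    D [0.6336 0.2612]
cup D [0.6431 0.1463 0.     0.    ] 0.022354628927161002
    D [0.6431 0.1463]
cup DNO [ 0.629  -0.1106  0.0017  0.    ] 5.715642990425522
    D [ 0.6301 -0.1124]
    N [ 0.6237 -0.1114]
    O [ 0.6298 -0.1111]
[ 0.6296 -0.1104  0.2016]
```

```bash
python3 -m creep '0 0 .2 0 85;0 0 .4 0 85;0 0 .6 0 85;0 0 .71 0 85;0 0 .71 0 85;0 0 .71 0 85;0 0 .71 0 85'
python3 -m creep '0 0 0 0 55;0 0 0 0 55;0 0 0 0 55;0 0 0 0 55;0 0 0 0 55;0 0 0 0 55' 40
python3 -m creep '0 0 -.1 0 55;0 0 -.3 0 55;0 0 -.5 0 55;0 0 -.73 0 55;0 0 -.73 0 55;0 0 -.73 0 55;0 0 -.73 0 55'
python3 -m creep '.6 -.408 0 0 55;.6 -.408 0 0 55;.6 -.408 0 0 55;.6 -.408 0 0 55;.6 -.408 0 0 55'
python3 -m creep '.595 -.408 0 0 55;.595 -.408 0 0 55;.595 -.408 0 0 55;.595 -.408 0 0 55;.595 -.408 0 0 55;.595 -.408 .15 0 55;.595 -.408 .27 0 55;.595 -.408 .29 0 55;.595 -.408 .29 0 55;.595 -.408 .29 0 55;.595 -.408 .29 0 55'
python3 w.py P cup1
python3 - <<'E'
import cv2,numpy as np
a=[cv2.resize(cv2.imread('pics/w%s.png'%n),(400,250)) for n in 'OP']; cv2.imwrite('pics/m4.png',np.hstack(a))
E
```

```text
t: 32.45
eef_pos: [0.6318, -0.1114, 0.0617]
tcp_rot: [0.707, 0.707, 0.001, 0.002]
contact_force: [0.8, 0.8, 0.4]
opening: 0.0853
gripper_force: 0.0
t: 33.05
eef_pos: [0.6311, -0.1116, 0.0619]
tcp_rot: [0.707, 0.707, 0.001, 0.001]
contact_force: [-1.9, -0.7, 5.5]
opening: 0.0646
gripper_force: 43.3
t: 33.75
eef_pos: [0.6288, -0.1118, 0.2047]
tcp_rot: [0.707, 0.707, -0.001, -0.001]
contact_force: [-1.1, 0.1, -1.3]
opening: 0.0644
gripper_force: 45.5
t: 34.25
eef_pos: [0.5463, 0.0097, 0.2039]
tcp_rot: [0.706, 0.709, -0.001, -0.001]
contact_force: [0.1, -0.7, -1.1]
opening: 0.0648
gripper_force: 45.5
t: 35.35
eef_pos: [0.4682, 0.1274, 0.1487]
tcp_rot: [0.707, 0.707, 0.001, 0.001]
contact_force: [-0.0, 0.5, -1.9]
opening: 0.0642
gripper_force: 45.5
P cup1 [(0.93, array([310., 181.]), 745), (0.73, array([324., 171.]), 466), (0.58, array([318., 195.]), 2148), (0.57, array([323., 270.]), 16210), (0.41, array([327., 164.]), 4018)]
```

View pics/m4.png

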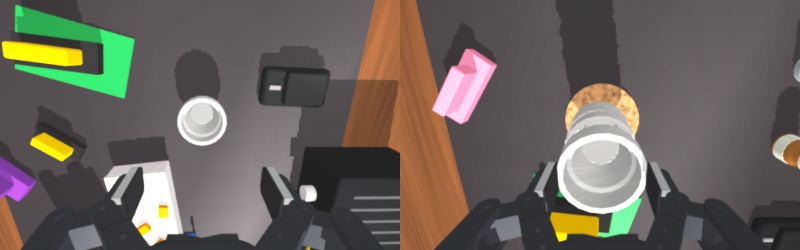

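The fourth cup is over the stack, with the stack visible beneath at (600,115) in the right half.

```bash
python3 -m creep '0 0 .03 0 55;0 0 .05 0 55;0 0 .07 0 55;0 0 .09 0 55;0 0 .11 0 55;0 0 .11 0 55;0 0 .11 0 55'
python3 -m creep '0 0 0 0 75;0 0 0 0 85;0 0 0 0 85;0 0 0 0 85;0 0 0 0 85;0 0 -.3 0 85;0 0 -.38 0 85;0 0 -.38 0 85;0 0 -.38 0 85;0 0 -.38 0 85'
python3 w.py Q cup1 cup_stand
python3 st.py Q 4
python3 -m creep '-.8 0 0 0 85;-.8 0 0 0 85;-.8 0 0 0 85;-.8 0 0 0 85;-.8 0 0 0 85;-.8 0 0 0 85'
python3 w.py R scraper cup1 scraper_mat
python3 - <<'E'
from h import *
a,C=snap('top','t2.png'); b,_=snap('scene','s2.png')
o=np.hstack([cv2.resize(a[180:330,200:420],(400,273)),cv2.resize(b[140:260,250:426],(400,273))]); o=np.vstack([o,cv2.resize(cv2.imread('pics/wR.png')[:,:,::-1],(800,320),interpolation=cv2.INTER_AREA) if 0 else np.hstack([cv2.resize(cv2.imread('pics/w%s.png'%n)[:,:,::-1],(400,250)) for n in 'QR'])])
cv2.imwrite('pics/m5.png',o[:,:,::-1])
E
```

```text
t: 36.15
eef_pos: [0.4677, 0.1277, 0.126]
tcp_rot: [0.707, 0.707, 0.001, 0.001]
contact_force: [1.1, -0.1, 3.8]
opening: 0.0644
gripper_force: 46.1
t: 37.15
eef_pos: [0.4656, 0.1268, 0.2002]
tcp_rot: [0.707, 0.707, -0.001, -0.001]
contact_force: [0.5, -1.1, -0.3]
opening: 0.0848
gripper_force: 0.0
Q cup1 [(0.7, array([324., 165.]), 338), (0.6, array([322., 152.]), 170), (0.57, array([325., 213.]), 7916)]
Q cup_stand [(0.81, array([330., 151.]), 2661)]
4 xy [0.4672 0.158 ] err 0.03 area obs/mod 1117.5 9017.777088474832
3 xy [0.4672 0.1533] err 0.08 area obs/mod 1117.5 7521.9300259751035
4 xy [0.4654 0.1701] err 0.16 area obs/mod 292.0 9137.04851241468
3 xy [0.4653 0.1663] err 0.14 area obs/mod 292.0 7645.863573754556
4 xy [0.4679 0.1236] err 0.35 area obs/mod 8054.0 8896.632183947135
3 xy [0.468  0.1169] err 0.18 area obs/mod 8054.0 7290.563617714215
[0.46565952 0.12706617 0.20008399]
t: 37.9
eef_pos: [0.4665, -0.0311, 0.201]
tcp_rot: [0.707, 0.708, 0.0, -0.001]
contact_force: [0.6, 0.9, 0.3]
opening: 0.0849
gripper_force: 0.0
R scraper [(0.96, array([257., 295.]), 2276), (0.65, array([277., 170.]), 6250), (0.59, array([125., 316.]), 1940)]
R cup1 [(0.89, array([324.,   7.]), 1000), (0.87, array([321.,  16.]), 547), (0.67, array([307.,  19.]), 315), (0.6, array([324.,  26.]), 268)]
R scraper_mat [(0.73, array([302., 161.]), 8973)]
```

View pics/m5.png

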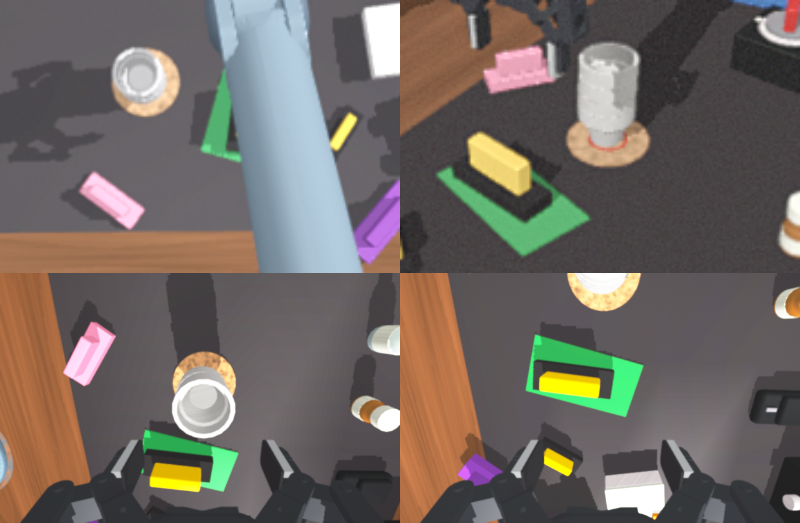

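The stack of four cups is fully nested, and the scraper is still on the mat. Fitting scraper and mat afresh, and the plate.

```bash
cat > m4.py <<'E'
from fit import *; import pickle,sys
np.set_printoptions(precision=4,suppress=True)
ob=[];om=[]
for v in sys.argv[1]:
    im,C,D=pickle.load(open('w%s.pkl'%v,'rb'))
    b=blob(cmask(im,'yellow'),proj(C,[.4222,-.0228,.045])); ob.append((C,b)); print(v,'grip',fit(box(.08,.02,.02,.058),[(C,b)],[.4222,-.0228,.003,-.13],z=False))
    m=blob(cmask(im,'green'),proj(C,[.438,-.0235,.003])); om.append((C,m)); print(v,'mat',fit(box(.17,.09,.003,.003),[(C,m)],[.438,-.0235,0,-.27],z=False))
print(*fit(box(.08,.02,.02,.058),ob,[.4222,-.0228,.003,-.13]),*fit(box(.17,.09,.003,.003),om,[.438,-.0235,0,-.27]))
print(monitor.observe()['eef_pos'])
E
python3 m4.py BR
```

```text
B grip (array([ 0.4218, -0.023 ,  0.003 , -0.1332]), np.float64(0.004114360112339455))
B mat (array([ 0.4364, -0.0232,  0.    , -0.2887]), np.float64(0.6762411098721373))
R grip (array([ 0.4244, -0.0221,  0.003 , -0.1301]), np.float64(0.12097808243294139))
R mat (array([ 0.4378, -0.0217,  0.    , -0.2795]), np.float64(1.1064674208074337))
[ 0.4241 -0.0222  0.0046 -0.1327] 1.5793978687404149 [ 0.4384 -0.0222  0.0067 -0.2745] 1.3674567555634667
[ 0.4668 -0.031   0.2014]
```

```bash
python3 -m creep '.043 -.217 0 .05 85;.043 -.217 0 .1 85;.043 -.217 0 .15 85;.043 -.217 0 .2 85;.043 -.217 0 .25 85;.043 -.217 0 .3 85;.043 -.217 0 .35 85;.043 -.217 0 .4 85;.043 -.217 0 .45 85;.043 -.217 0 .5 85;.043 -.217 0 .542 85;.043 -.217 0 .542 85;.043 -.217 0 .542 85;.043 -.217 0 .542 85;.043 -.217 0 .542 85'
python3 -m creep '0 0 .2 0 85;0 0 .4 0 85;0 0 .6 0 85;0 0 .765 0 85;0 0 .765 0 85;0 0 .765 0 85;0 0 .765 0 85'
python3 -c "
from rig import monitor; print(monitor.observe()['joints'].round(2))"
```

```text
t: 39.7
eef_pos: [0.4233, -0.0237, 0.2014]
tcp_rot: [0.998, -0.065, 0.0, 0.0]
contact_force: [-0.2, 0.2, 0.8]
opening: 0.085
gripper_force: 0.0
t: 40.4
eef_pos: [0.4252, -0.024, 0.0502]
tcp_rot: [0.998, -0.066, 0.002, 0.0]
contact_force: [0.9, 0.2, 1.0]
opening: 0.0849
gripper_force: 0.0
[ 0.61  0.37 -0.71  2.23  0.39  0.66 -2.08]
```

```bash
python3 -m creep '0 0 0 0 5;0 0 0 0 5;0 0 0 0 5;0 0 0 0 5;0 0 0 0 5;0 0 0 0 5;0 0 0 0 5;0 0 0 0 5;0 0 0 0 5' 90
python3 -m creep '0 0 -.1 0 5;0 0 -.3 0 5;0 0 -.5 0 5;0 0 -.6 0 5;0 0 -.6 0 5;0 0 -.6 0 5;0 0 -.6 0 5'
python3 -m creep '.62 .91 0 -.03 5;.62 .91 0 -.06 5;.62 .91 0 -.083 5;.62 .91 0 -.083 5;.62 .91 0 -.083 5;.62 .91 0 -.083 5;.62 .91 0 -.083 5;.62 .91 0 -.083 5;.62 .91 0 -.083 5;.62 .91 0 -.083 5'
python3 w.py S chip1 station
python3 - <<'E'
from fit import *;import pickle
im,C,D=pickle.load(open('wS.pkl','rb'))
o=blob(cmask(im,'yellow'),[322,270]);s=monitor.observe();print(s['eef_pos'],s['joints'].round(2))
E
python3 - <<'E'
from h import *
b,_=snap('scene'); o=cv2.resize(b[180:360,140:380],(400,300))
w=cv2.resize(cv2.imread('pics/wS.png')[:,:,::-1],(400,300)); cv2.imwrite('pics/m6.png',np.hstack([o,w])[:,:,::-1])
E
```

```text
t: 41.3
eef_pos: [0.4239, -0.0238, 0.049]
tcp_rot: [0.998, -0.066, 0.0, 0.0]
contact_force: [-1.4, 1.5, 5.7]
opening: 0.0184
gripper_force: 88.9
t: 42.0
eef_pos: [0.4214, -0.0241, 0.1664]
tcp_rot: [0.998, -0.066, -0.002, -0.0]
contact_force: [-1.4, -0.3, -2.3]
opening: 0.0184
gripper_force: 88.8
t: 43.0
eef_pos: [0.522, -0.2193, 0.1683]
tcp_rot: [0.998, 0.066, -0.0, -0.0]
contact_force: [-0.4, -0.6, -1.7]
opening: 0.0186
gripper_force: 88.6
S chip1 [(0.84, array([489., 218.]), 647), (0.8, array([438., 207.]), 566), (0.77, array([491., 180.]), 630), (0.73, array([390., 229.]), 556), (0.71, array([401., 157.]), 617)]
S station [(0.63, array([501., 185.]), 34143)]
[ 0.5223109  -0.22024652  0.16862543] [ 0.91  0.41 -0.7   1.85  0.31  1.   -1.36]
```

View pics/m6.png

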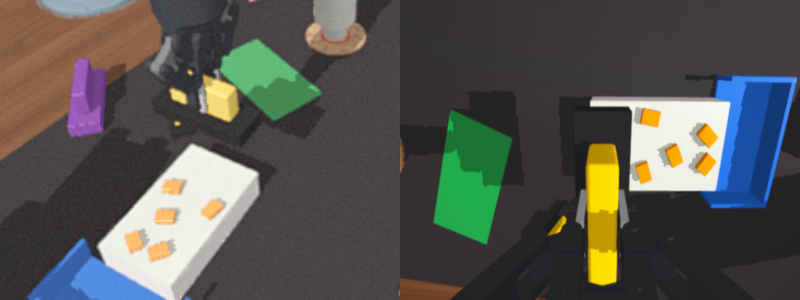

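The scraper is held upright over the plate's clear end, and all five chips lie ahead of it, at x 640 to 715 in the right half.

```bash
python3 - <<'E'
from fit import *;import pickle
np.set_printoptions(precision=4,suppress=True)
im,C,D=pickle.load(open('wS.pkl','rb'))
m=blob(cmask(im,'green'),proj(C,[.437,-.0225,.003])); print('mat',fit(box(.17,.09,.003,.003),[(C,m)],[.438,-.0235,0,-.27],z=False))
y=np.radians(7.5);M=np.array([[np.cos(y),np.sin(y)],[-np.sin(y),np.cos(y)]])
c=np.array([.5325,-.2898])-M.T@[0,.01]
for d in D['chip1']: print((M@(atz(C,d[1],.044)[:2]-c)).round(3))
s=monitor.observe();print(s['eef_pos'],M@(np.array(s['eef_pos'][:2])-c))
E
```

```text
mat (array([ 0.4444, -0.023 ,  0.    , -0.2688]), np.float64(8.2055814307964))
[-0.016 -0.053]
[-0.006 -0.011]
[ 0.016 -0.05 ]
[-0.025  0.027]
[0.034 0.023]
[ 0.5223 -0.2205  0.1686] [-0.0011  0.0801]
```

```bash
python3 -m creep '0 0 .15 0 5;0 0 .3 0 5;0 0 .36 0 5;0 0 .38 0 5;0 0 .4 0 5;0 0 .41 0 5;0 0 .415 0 5;0 0 .415 0 5;0 0 .415 0 5;0 0 .415 0 5;0 0 .415 0 5'
```

```text
t: 44.3
eef_pos: [0.5229, -0.2209, 0.0861]
tcp_rot: [0.998, 0.064, 0.001, 0.0]
contact_force: [-0.4, 0.3, 0.6]
opening: 0.0187
gripper_force: 88.9
```

```bash
python3 -m creep '0 .04 .004 0 5;0 .09 .004 0 5;0 .14 .004 0 5;0 .19 .004 0 5;0 .24 .004 0 5;0 .29 .004 0 5;0 .34 .004 0 5;0 .39 .004 0 5;0 .44 .004 0 5;0 .49 .004 0 5;0 .54 .004 0 5;0 .58 .004 0 5;0 .62 .004 0 5;0 .66 .004 0 5;0 .7 .004 0 5;0 .74 .004 0 5;0 .78 .004 0 5;0 .81 .004 0 5;0 .83 .004 0 5;0 .83 .004 0 5'
python3 - <<'E'
from h import *
b,_=snap('scene'); o=cv2.resize(b[240:400,130:340],(400,300))
w=cv2.resize(snap('wrist')[0],(400,300)); cv2.imwrite('pics/m7.png',np.hstack([o,w])[:,:,::-1])
E
```

```text
t: 46.3
eef_pos: [0.5456, -0.3833, 0.0861]
tcp_rot: [0.998, 0.065, 0.001, -0.001]
contact_force: [-0.3, 4.2, 4.6]
opening: 0.0189
gripper_force: 89.6
```

View pics/m7.png

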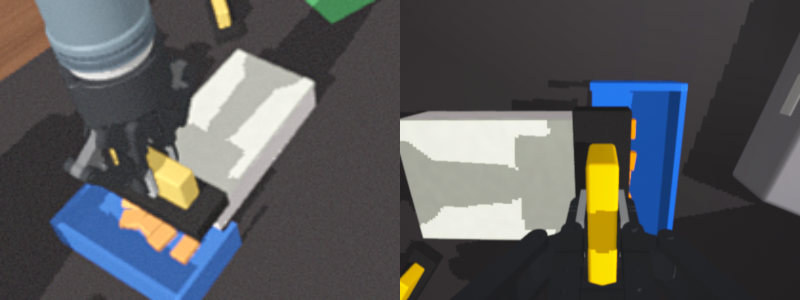

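```bash
python3 -m creep '0 -.1 0 0 5;0 -.2 0 0 5;0 -.2 -.2 0 5;0 -.2 -.4 0 5;0 -.2 -.45 0 5;0 -.2 -.45 0 5;0 -.2 -.45 0 5'
python3 -m creep '-.149 -.825 0 0 5;-.149 -.825 0 0 5;-.149 -.825 0 0 5;-.149 -.825 0 0 5;-.149 -.825 0 0 5'
python3 w.py T chip1 scraper_mat trough
python3 -m creep '-.149 -.825 0 .04 5;-.149 -.825 0 .08 5;-.149 -.825 0 .12 5;-.149 -.825 0 .129 5;-.149 -.825 0 .129 5;-.149 -.825 0 .129 5;-.149 -.825 0 .129 5;-.149 -.825 0 .129 5'
python3 - <<'E'
from fit import *
b,C=snap('scene'); o=cv2.resize(b[280:400,150:310],(400,300)); s=monitor.observe();print(s['eef_pos'])
t,Ct=snap('top','t3.png'); w=cv2.resize(t[160:250,360:480],(400,300)); cv2.imwrite('pics/m8.png',np.hstack([o,w])[:,:,::-1])
w,Cw=snap('wrist','wU.png')
E
```

```text
t: 47.1
eef_pos: [0.5371, -0.3457, 0.1727]
tcp_rot: [0.998, 0.064, -0.001, -0.001]
contact_force: [-0.4, -0.5, -2.9]
opening: 0.0189
gripper_force: 89.0
t: 47.6
eef_pos: [0.4851, -0.1813, 0.1722]
tcp_rot: [0.998, 0.068, -0.003, -0.001]
contact_force: [0.2, -0.4, -2.6]
opening: 0.0185
gripper_force: 89.0
T chip1 [(0.81, array([582., 181.]), 349), (0.8, array([591., 141.]), 462), (0.75, array([599., 109.]), 519), (0.7, array([586., 161.]), 483), (0.67, array([572., 190.]), 251)]
T scraper_mat [(0.95, array([153., 202.]), 15897), (0.63, array([510., 153.]), 38118)]
T trough [(0.68, array([510., 153.]), 37914)]
t: 48.6
eef_pos: [0.4376, -0.0279, 0.1746]
tcp_rot: [0.99, -0.139, 0.0, -0.0]
contact_force: [0.7, -0.5, -3.2]
opening: 0.0187
gripper_force: 89.0
[ 0.43746225 -0.02760481  0.17453883]
```

View pics/m8.png

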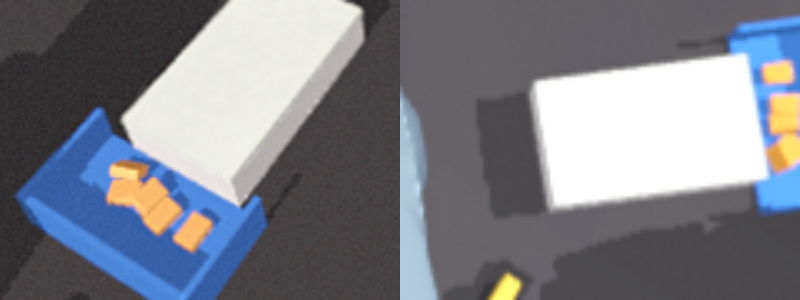

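All five chips lie in the trough and the plate is bare. Checking the mat in view T before setting the scraper down.

```bash
python3 - <<'E'
from fit import *;import pickle
np.set_printoptions(precision=4,suppress=True)
im,C,D=pickle.load(open('wT.pkl','rb'))
for d in D['scraper_mat'][:1]:
    print(d[3],fit(box(.17,.09,.003,.003),[(C,pix(d[4]))],[.438,-.0235,0,-.27],z=False))
h=cv2.cvtColor(im,cv2.COLOR_RGB2HSV).astype(int); m=((h[...,0]>45)&(h[...,0]<85)&(h[...,1]>80)&(h[...,2]>25)).astype(np.uint8)
print(fit(box(.17,.09,.003,.003),[(C,blob(m,proj(C,[.438,-.0225,.003])))],[.438,-.0235,0,-.27],z=False))
E
```

```text
[90.5, 108.1, 224.8, 296.6] (array([ 0.4426, -0.0219,  0.    , -0.2697]), np.float64(6.102798113717597))
(array([ 0.4472, -0.0234,  0.    , -0.2692]), np.float64(11.039474594916356))
```

```bash
python3 -m creep '0 -.027 .2 0 5;0 -.027 .4 0 5;0 -.027 .55 0 5;0 -.027 .59 0 5;0 -.027 .61 0 5;0 -.027 .62 0 5;0 -.027 .625 0 5;0 -.027 .625 0 5;0 -.027 .625 0 5;0 -.027 .625 0 5'
```

```text
t: 49.75
eef_pos: [0.439, -0.021, 0.0502]
tcp_rot: [0.99, -0.138, 0.001, 0.0]
contact_force: [-0.5, -0.1, -1.9]
opening: 0.0188
gripper_force: 88.8
```

```bash
python3 -m creep '0 0 .005 0 5;0 0 .01 0 5;0 0 .01 0 5;0 0 .01 0 5;0 0 .01 0 5'
python3 -m creep '0 0 0 0 40;0 0 0 0 85;0 0 0 0 85;0 0 0 0 85;0 0 0 0 85;0 0 -.2 0 85;0 0 -.5 0 85;0 0 -.8 0 85;0 0 -.8 0 85;0 0 -.8 0 85'
python3 w.py V scraper scraper_mat cup1
python3 m4.py V
```

```text
t: 50.25
eef_pos: [0.4389, -0.021, 0.049]
tcp_rot: [0.99, -0.138, 0.0, 0.001]
contact_force: [-4.8, -0.9, 13.2]
opening: 0.0187
gripper_force: 91.5
t: 51.25
eef_pos: [0.4415, -0.021, 0.2113]
tcp_rot: [0.99, -0.138, 0.004, 0.001]
contact_force: [0.3, -0.2, -0.1]
opening: 0.0848
gripper_force: 0.0
V scraper [(0.94, array([227., 342.]), 646), (0.84, array([542., 282.]), 6664), (0.83, array([300., 196.]), 5164)]
V scraper_mat [(0.77, array([337., 161.]), 9470), (0.49, array([183., 189.]), 767)]
V cup1 [(0.9, array([122., 230.]), 7427), (0.84, array([183., 189.]), 708), (0.82, array([163., 202.]), 1032), (0.57, array([175., 197.]), 826)]
V grip (array([ 0.4258,  0.0067,  0.003 , -0.2693]), np.float64(0.08975387294333359))
V mat (array([ 0.4386, -0.0307,  0.    , -0.0945]), np.float64(2.2926453972067407))
[ 0.4248  0.0073 -0.0005 -0.271 ] 0.02757221306478641 [ 0.4392 -0.031  -0.0093 -0.0901] 0.11313111406366261
[ 0.437 -0.021  0.206]
```

View pics/wV.png

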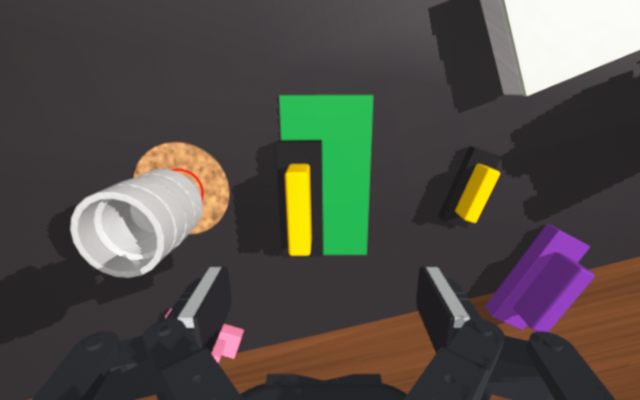

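The scraper has been knocked about 30 mm aside, to the mat's edge at (299,210). Look again from above and regrasp.

```bash
python3 -m creep '-.103 -.116 0 0 85;-.103 -.116 0 0 85;-.103 -.116 0 0 85;-.103 -.116 0 0 85;-.103 -.116 0 0 85;-.103 -.116 0 0 85'
python3 w.py W scraper scraper_mat
python3 m4.py W; python3 m4.py VW
```

```text
t: 52.05
eef_pos: [0.425, 0.0065, 0.2073]
tcp_rot: [0.99, -0.138, -0.0, -0.0]
contact_force: [0.1, -0.2, 0.1]
opening: 0.0851
gripper_force: 0.0
W scraper [(0.79, array([570., 263.]), 7291), (0.69, array([499., 163.]), 3241), (0.67, array([322., 173.]), 5583), (0.6, array([237., 328.]), 1173)]
W scraper_mat [(0.71, array([360., 136.]), 10038)]
W grip (array([ 0.4261,  0.0072,  0.003 , -0.2656]), np.float64(0.011020462708557943))
W mat (array([ 0.4332, -0.0297,  0.    , -0.0875]), np.float64(8.738727202920188))
[ 0.4261  0.0071  0.0032 -0.2656] 0.0016118281731110073 [ 0.4403 -0.0323 -0.0104 -0.086 ] 0.1243352348966198
[0.4251 0.0068 0.2076]
V grip (array([ 0.4258,  0.0067,  0.003 , -0.2693]), np.float64(0.08975387294333359))
V mat (array([ 0.4386, -0.0307,  0.    , -0.0945]), np.float64(2.2926453972067407))
W grip (array([ 0.4261,  0.0072,  0.003 , -0.2656]), np.float64(0.011020462708557943))
W mat (array([ 0.4332, -0.0297,  0.    , -0.0875]), np.float64(8.738727202920188))
[ 0.4256  0.0071  0.0017 -0.2672] 0.30251786353761645 [ 0.4398 -0.0317 -0.0099 -0.088 ] 0.935249945796869
[0.4251 0.0068 0.2076]
```

```bash
python3 - <<'E'
from fit import *;import pickle
im,C,D=pickle.load(open('wV.pkl','rb'))
a,b,c=[atz(C,u,.003)[:2] for u in((280,95),(367.5,255),(373,95))]; print((a+b)/2,np.linalg.norm(a-c),np.linalg.norm(b-c))
E
python3 -m creep '0 0 .2 0 85;0 0 .4 0 85;0 0 .6 0 85;0 0 .75 0 85;0 0 .79 0 85;0 0 .79 0 85;0 0 .79 0 85'
python3 -m creep '0 0 0 0 5;0 0 0 0 5;0 0 0 0 5;0 0 0 0 5;0 0 0 0 5;0 0 0 0 5;0 0 0 0 5;0 0 0 0 5;0 0 0 0 5' 90
python3 -m creep '0 0 -.05 0 5;0 0 -.1 0 5;0 0 -.15 0 5;0 0 -.15 0 5;0 0 -.15 0 5;0 0 -.15 0 5'
```

```text
[ 0.43542489 -0.02304009] 0.08945536255268771 0.17134787006429628
t: 52.9
eef_pos: [0.4264, 0.0072, 0.0508]
tcp_rot: [0.99, -0.138, 0.001, -0.0]
contact_force: [0.2, -0.4, 0.2]
opening: 0.0847
gripper_force: 0.0
t: 53.8
eef_pos: [0.4254, 0.007, 0.0501]
tcp_rot: [0.99, -0.138, 0.0, 0.0]
contact_force: [-1.2, 0.1, 5.9]
opening: 0.0183
gripper_force: 88.1
t: 54.4
eef_pos: [0.4246, 0.0069, 0.0794]
tcp_rot: [0.99, -0.138, -0.0, 0.0]
contact_force: [-1.2, -0.0, -2.5]
opening: 0.0187
gripper_force: 88.3
```

```bash
python3 -m creep '.097 .128 0 0 5;.097 .128 0 0 5;.097 .128 0 0 5;.097 .128 .1 0 5;.097 .128 .13 0 5;.097 .128 .145 0 5;.097 .128 .15 0 5;.097 .128 .15 0 5;.097 .128 .15 0 5'
python3 -m creep '0 0 0 0 40;0 0 0 0 85;0 0 0 0 85;0 0 0 0 85;0 0 0 0 85;0 0 -.2 0 85;0 0 -.5 0 85;0 0 -.8 0 85;0 0 -.8 0 85;0 0 -.8 0 85;0 0 -.8 0 85;0 0 -.8 0 85'
python3 w.py X scraper scraper_mat cup1
python3 m4.py X; python3 - <<'E'
from h import *
b,_=snap('scene'); o=cv2.resize(b[130:290,240:480],(400,267)); w=cv2.resize(cv2.imread('pics/wX.png')[:,:,::-1],(400,267)); cv2.imwrite('pics/m9.png',np.hstack([o,w])[:,:,::-1])
E
```

```text
t: 55.3
eef_pos: [0.4349, -0.022, 0.0501]
tcp_rot: [0.991, -0.137, -0.002, 0.001]
contact_force: [-5.2, 0.4, 6.7]
opening: 0.0188
gripper_force: 89.9
t: 56.5
eef_pos: [0.4352, -0.023, 0.208]
tcp_rot: [0.99, -0.138, -0.002, -0.0]
contact_force: [0.6, -0.8, -0.9]
opening: 0.0851
gripper_force: 0.0
X scraper [(0.76, array([212., 331.]), 723), (0.73, array([469., 180.]), 3049), (0.67, array([323., 173.]), 5510), (0.66, array([542., 277.]), 6751), (0.44, array([170., 192.]), 811)]
X scraper_mat [(0.57, array([323., 160.]), 8788)]
X cup1 [(0.78, array([156., 196.]), 1173), (0.74, array([170., 192.]), 783), (0.69, array([113., 223.]), 7602), (0.64, array([178., 183.]), 798)]
X grip (array([ 0.4356, -0.0227,  0.003 , -0.2738]), np.float64(0.0850236615321478))
X mat (array([ 0.4386, -0.0235,  0.    , -0.2737]), np.float64(3.4595304377585023))
[ 0.4349 -0.0225  0.0004 -0.2739] 0.0006639156893015752 [ 0.4361 -0.0228  0.0055 -0.2737] 0.12610301233243604
[ 0.4357 -0.0227  0.2083]
```

View pics/m9.png

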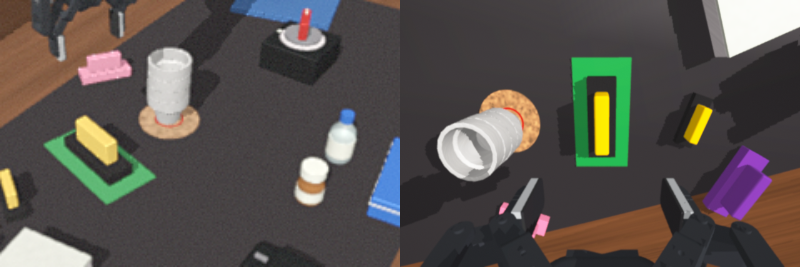

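The scraper stands centred on the mat, the cups are stacked, and the chips are in the trough. Now turn the knob off.

```bash
python3 -m creep '0 0 -.2 -.045 85;0 0 -.2 -.09 85;0 0 -.2 -.135 85;0 0 -.2 -.18 85;0 0 -.2 -.225 85;0 0 -.2 -.27 85;0 0 -.2 -.315 85;0 0 -.2 -.36 85;0 0 -.2 -.405 85;0 0 -.2 -.45 85;0 0 -.2 -.495 85;0 0 -.2 -.54 85;0 0 -.2 -.585 85;0 0 -.2 -.63 85;0 0 -.2 -.67 85;0 0 -.2 -.689 85;0 0 -.2 -.689 85;0 0 -.2 -.689 85;0 0 -.2 -.689 85'
python3 -m creep '.925 .667 0 0 85;.925 .667 0 0 85;.925 .667 0 0 85;.925 .667 0 0 85;.925 .667 0 0 85;.925 .667 0 0 85;.925 .667 0 0 85'
python3 -m creep '.925 .667 0 0 85;.925 .667 0 0 85;.925 .667 0 0 85;.925 .667 0 0 85;.925 .667 0 0 85;.925 .667 0 0 85;.925 .667 0 0 85;.925 .667 0 0 85'
python3 w.py Y lamp_knob
python3 - <<'E'
from fit import *;import pickle
im,C,D=pickle.load(open('wY.pkl','rb'));s=monitor.observe();print(s['eef_pos'],s['joints'].round(2))
print(fit(box(.062,.016,.067,.101),[(C,blob(cmask(im,'red'),proj(C,[.574,.4122,.09])))],[.574,.4122,0,-1.25],z=False))
E
```

```text
t: 58.65
eef_pos: [0.4365, -0.0228, 0.2494]
tcp_rot: [0.587, 0.81, 0.0, -0.0]
contact_force: [0.7, 0.0, -0.0]
opening: 0.0849
gripper_force: 0.0
t: 59.35
eef_pos: [0.5053, 0.195, 0.2492]
tcp_rot: [0.586, 0.81, -0.0, -0.0]
contact_force: [-0.1, -0.2, 0.4]
opening: 0.0848
gripper_force: 0.0
t: 60.15
eef_pos: [0.5759, 0.4085, 0.2493]
tcp_rot: [0.588, 0.809, -0.001, 0.001]
contact_force: [0.1, -0.2, -0.4]
opening: 0.0849
gripper_force: 0.0
Y lamp_knob [(0.81, array([320., 175.]), 4011)]
[0.57579645 0.40890406 0.24963142] [-0.07  0.67 -0.93  1.41  0.54  1.33 -0.71]
(array([ 0.5742757 ,  0.41011021,  0.        , -1.25775135]), np.float64(0.043961560688899226))
```

```bash
python3 -m creep '.015 -.004 .2 0 85;.015 -.004 .4 0 85;.015 -.004 .6 0 85;.015 -.004 .79 0 85;.015 -.004 .79 0 85;.015 -.004 .79 0 85;.015 -.004 .79 0 85'
python3 -m creep '0 0 0 0 5;0 0 0 0 5;0 0 0 0 5;0 0 0 0 5;0 0 0 0 5;0 0 0 0 5;0 0 0 0 5;0 0 0 0 5' 60
python3 -m creep '0 0 0 -.04 5;0 0 0 -.08 5;0 0 0 -.12 5;0 0 0 -.16 5;0 0 0 -.2 5;0 0 0 -.24 5;0 0 0 -.28 5;0 0 0 -.32 5;0 0 0 -.35 5;0 0 0 -.37 5;0 0 0 -.38 5;0 0 0 -.38 5;0 0 0 -.38 5;0 0 0 -.38 5;0 0 0 -.38 5'
python3 -m creep '0 0 0 0 60;0 0 0 0 85;0 0 0 0 85;0 0 0 0 85;0 0 0 0 85;0 0 -.4 0 85;0 0 -.7 0 85;0 0 -.8 0 85;0 0 -.8 0 85;0 0 -.8 0 85;0 0 -.8 0 85'
python3 w.py Z lamp_knob
python3 - <<'E'
from fit import *;import pickle
im,C,D=pickle.load(open('wZ.pkl','rb'))
print(fit(box(.062,.016,.067,.101),[(C,blob(cmask(im,'red'),proj(C,[.574,.4122,.09])))],[.574,.4122,0,-.06],z=False))
for v,P in(('top',(.4349,-.0225)),('scene',(.4349,-.0225))):
    b,c=snap(v,'fin_%s.png'%v); print(v,fit(box(.08,.02,.02,.058),[(c,blob(cmask(b,'yellow'),proj(c,[*P,.045])))],[*P,.003,-.27],z=False))
E
```

```text
t: 60.95
eef_pos: [0.5744, 0.4156, 0.095]
tcp_rot: [0.587, 0.81, 0.002, 0.0]
contact_force: [0.1, 0.2, -0.1]
opening: 0.085
gripper_force: 0.0
t: 61.75
eef_pos: [0.5709, 0.414, 0.0922]
tcp_rot: [0.586, 0.81, -0.002, -0.0]
contact_force: [-4.3, -2.1, 5.2]
opening: 0.0148
gripper_force: 60.8
t: 63.25
eef_pos: [0.5694, 0.4121, 0.0922]
tcp_rot: [0.029, 1.0, -0.004, -0.003]
contact_force: [-6.7, -7.5, 8.6]
opening: 0.0149
gripper_force: 61.6
t: 64.35
eef_pos: [0.5727, 0.4139, 0.2503]
tcp_rot: [0.03, 1.0, -0.001, -0.0]
contact_force: [0.7, -0.5, -0.2]
opening: 0.0851
gripper_force: 0.0
Z lamp_knob [(0.69, array([321., 179.]), 3887)]
(array([ 0.57506208,  0.41242007,  0.        , -0.06097382]), np.float64(0.03086677112131042))
top (array([ 0.38993013, -0.16210244,  0.003     , -0.33203189]), np.float64(0.0012026459286857971))
scene (array([ 0.43977986, -0.02399293,  0.003     , -0.26913346]), np.float64(0.006092758306778023))
```

```bash
python3 - <<'E'
import cv2,numpy as np
a=cv2.imread('pics/fin_scene.png'); cv2.imwrite('pics/m10.png',np.hstack([cv2.resize(a[120:400,140:480],(486,400)),cv2.resize(cv2.imread('pics/wZ.png'),(310,400))]))
E
```

```text
(no output)
```

View pics/m10.png

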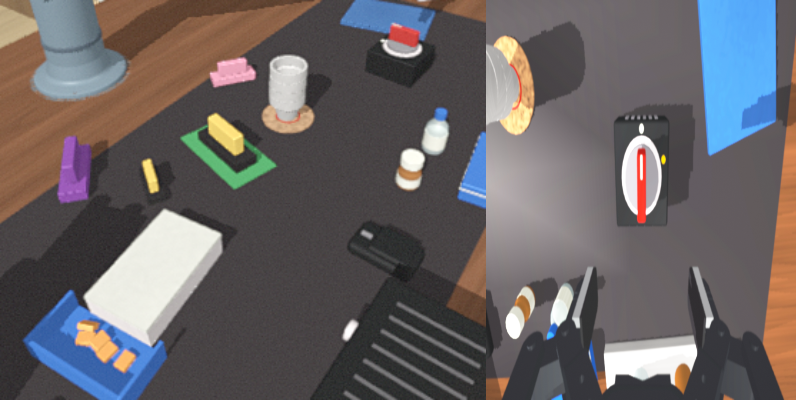

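The knob is at off, with its stripe at the white mark near (641,130). The scraper is on its mat, the cups are stacked, the chips are in the trough, and the gripper is clear.

```bash
python3 -c "
from rig import arm; print(arm.job_done())"
```

```text
the job is handed in; nothing more can be done
None
```

I handed the job in; its verdict was not shown, but the last pictures have the lamp knob back at off, five chips in the trough, the scraper upright on its mat (put back after it got knocked aside), four cups nested on the cork mat, and the gripper clear of everything.

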